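# Scoop the cedar balls into the drawer tray

### The job

Using the scoop, move all four cedar balls out of the trough under the pipe and tip them, from low over it, into the open pull-out tray of the black drawer unit, without touching the balls with the gripper. Stand the scoop back flat on the middle of the white tile, slide the tray fully shut with the four balls in it, and leave the other things where they are.

Things in the scene. Friction and masses are not known exactly. Their poses are not given: they have to be found in the camera images.
- scoop: loose metal scoop, 0.16 kg, flat pan 80 mm long (x) by 92 mm wide outside, open at its +x end; floor 2 mm, side walls 3 mm thick, 30 mm high at the back third, swept down to end 28 mm short of the lip; back wall 40 mm high. A straight dark wooden handle rises from its back. Starts flat on the tile. Origin under the pan's centre, x to the mouth, z up
- scoop_grip (a point): point on the handle's centre line, 90 mm up it and 40 mm short of its top. The handle, 18 mm (scoop's y) by 12 mm in section and 130 mm long, starts at scoop x -44, z 16 mm and leans back (to -x) 25 degrees from vertical
- scoop_lip (a point): middle of the underside of the scoop's front edge
- ball1: one of four identical loose cedar balls, 28 mm diameter; origin at its centre
- ball2: one of four identical loose cedar balls, 28 mm diameter; origin at its centre
- ball3: one of four identical loose cedar balls, 28 mm diameter; origin at its centre
- ball4: one of four identical loose cedar balls, 28 mm diameter; origin at its centre
- trough: fixed grey open trough, long in x: flat floor (top 4 mm up) from x = -225 to -45 mm, 106 mm wide inside, side walls 50 mm high and 5 mm thick; far end slopes up at 45 degrees from x = -45 to 0 mm, near end at 60 degrees to a 49 mm high rim at x = -251 mm. Balls start between x = -109 and -54 mm. Origin on the shelf surface below the far rim, mid-width
- trough_foot (a point): middle of the foot of the trough's far slope, on the trough floor
- pipe_mid (a point): middle of the axis of a fixed copper pipe, 22 mm diameter, that bridges the trough along its y at trough x = -133 mm, 200 mm above the shelf, with legs up to 32 mm thick at trough y = +-95 mm
- unit: fixed glossy black drawer unit 200 mm (x) by 200 mm (y) by 100 mm high with one pull-out tray that slides towards its -x side; origin under its centre. Its shell, whose top is 12 mm thick, begins at x = -85 mm; the shut tray's front panel fills x = -100 to -85 mm
- unit_drawer0 (a joint): how far the tray is pulled out, m; 0 is fully shut, 0.134 fully out; it starts part out
- tray_in (a point): centre of the tray's inner floor, 22 mm above the shelf, moving with the tray, axes as the unit's. Inside it is 155 mm long (x), 158 mm wide, walls 56 mm above its floor. The 15 mm thick front panel, 194 mm wide, rises to 87 mm above the shelf; its front face lies 98 mm to -x of this point
- unit_drawer0_handle (a point): middle of the tray's bar handle, a level black bar along y 35 mm in front of the front panel, 100 mm long, about 10 mm thick, 62 mm above the shelf
- tile: fixed white ceramic tile 140 x 140 x 8 mm lying flat, the scoop's rest; origin under its centre, top 8 mm up
- bleed_key: small steel T-shaped radiator bleed key, 45 mm long, 38 mm wide, 9 mm high, lying flat; origin under its middle
- basin_wrench: chrome basin wrench lying flat along its x, 230 mm long with a 70 mm cross bar at -x and a claw at +x, 16 mm high; origin under its middle
- funnel_cap: red plastic funnel-shaped cap, 56 mm across the base, 52 mm high; origin under its centre
- valve: small brass and white radiator valve, 60 mm high, 45 mm across, standing on top of the drawer unit; origin under its centre
- bottle: white bottle, 60 mm diameter, 150 mm high; origin under its centre
- tin: round tin, 66 mm diameter, 75 mm high; origin under its centre
- jar: glass jar, 56 mm diameter, 70 mm high; origin under its centre
There are look-alikes about, which are no part of the job. What is shaped like the scoop but purple is not meant.

How it is judged:
By the outcome, as a careful person would: the job done as asked, in the order asked, and still so for the second after the job is handed in, with the robot touching nothing.
It also fails if it takes over 72 s, if anything falls off the work surface, if the arm or the gripper's body presses on something with over 40 N, if the wrist force passes 120 N, or if a joint passes its speed limit or range.

### The arm

A 6-joint arm with a two-finger parallel gripper is mounted at the origin on the work surface. World frame = base frame: x ahead of the robot, y to its left, z up, the work surface at z = 0. Lengths are in m, angles in rad, forces in N, time in s.
With the tool pointing down it reaches from about 0.325 to 0.925 m from the base axis. Payload 3.1 kg.
Tool frame: the origin (TCP) lies midway between the tips of the shut fingers; the grasp point (between the pads) lies ctrl.tcp_to_grasp behind it (ctrl.tcp_to_grasp is the distance from the TCP to the grasp point, in m); z points along the fingers, y is the line along which they close (so a half turn about z gives the same grasp; the last joint's range is limited). The gripper opens to 85 mm and grips with 20 to 120 N. Pads are 22 mm wide; open, the fingers measure 114 mm over their backs; the gripper's body (76 mm by 85 mm) begins 54 mm behind the grasp point. The pads swing forward as they close: fully open they stand 13 mm farther back than shut.
Start: joints at [1.015, 0.217, 1.613, -0, 1.311, -0.112], TCP at [0.268, 0.564, 0.231] pointing down, gripper open.
Joint ranges: [-2.75, 2.75], [-0.78, 2.1], [0.31, 2.55], [-1.13, 4.27], [0.13, 2.63], [-2.58, 2.58]. Speed limits (rad/s): [2.79, 2.79, 3.14, 3.14, 3.14, 3.14].

### API

Orientations are given as a unit quaternion [w, x, y, z].
In Python, from station import ctrl gives the robot as it stands. The module is installed in compiled form; this text tells all that it offers.
- The arm moves only by the tool arm_command, never from a script. Its argument "targets" is a list of rows, each an object with "twist": the turn, a rotation vector about the tool's x, y, z in units of 6 degrees (1.0 is 6 degrees), a list of three; "linear": the shift along the tool's x, y, z in units of 40 mm (1.0 is 40 mm), a list of three; "grip": the opening, from 0 (shut) to 1 (fully open). In form: [{"twist": [rx, ry, rz], "linear": [tx, ty, tz], "grip": grip}, ...]. A call has 1 to 8 rows; each row is the pose to reach, as a shift and turn from the pose commanded when the call began, along the tool's axes at that moment; what a row does not reach only later rows make up. A row lasts 1/12 s, in which the tool goes at most 41.7 mm and 7.16 degrees, less where a joint would pass 70% of its speed; a pose out of reach is approached as far as the arm can. A call with a gripper value outside its range is refused whole. The fingers move at their own pace and stop on an object; "grip_force" is the grip in N (left out, the last holds). Time passes only in rows, so rows that repeat a pose let the fingers close. It gives the time, the measured TCP pose, the force, the opening and the grip force at its end, in the units of the state.
- ctrl.get_state(): the state, without advancing time (a new reading comes with each control period).
- ctrl.snapshot(name): name is "side" or "top" or "wrist"; returns a dict with "pixels" (480x640x3 uint8, red, green, blue), "depth" (480x640 float32, m along the optical axis (not along the pixel's ray), 0 where there is no reading), "intrinsics" (3x3 intrinsics, pixels), "xyz" and "attitude" of the camera in the world. Camera axes: x right, y down, z forward; pixel columns grow to the right and rows downward; lengths in m; the calibration is good to about 2 mm. A picture is of the moment at which its call begins.
- ctrl.hand_in(): hands the job in; it is judged then, once.
The state is a dict: "time": time; "joint_pos": joint angles; "dq": joint speeds; "tau": joint torques, N m; "tcp_pos": TCP position; "tcp_rot": TCP orientation; "contact_force": force on the tool from outside, world axes, zero at the start; "moment": the same for the moment, N m; "gripper_width": finger opening in m; "gripper_force": force on a finger pad.
Only numpy, scipy, OpenCV 4.12 (cv2) and the standard library are available. Lean on these libraries where they do the work, as an engineer would, in place of code of your own. Each camera call takes 0.05 s, during which the arm holds its last target. There are 200 camera calls.

## Working session

There is one attempt and no reset: what is moved stays moved. The work goes in short steps, Python scripts to look and compute and a tool call to move; the robot and the scene stay as the last step left them, time stands still between calls to the robot, and variables do not carry over. Pictures are saved under pics/ and viewed, at most 12 in all, crops included, and the job is handed in when it is done.

Besides the shell and the picture viewer there is one more tool, called after "Emit:" by a JSON object that holds its "api" and its "payload". arm_command: Moves the arm, as the interface text tells. Its arguments: {"type":"object","properties":{"targets":{"type":"array","items":{"type":"object","properties":{"twist":{"type":"array","items":{"type":"number"}},"linear":{"type":"array","items":{"type":"number"}},"grip":{"type":"number"}}}},"grip_force":{"type":"number"}},"required":["targets"]}

```bash
mkdir -p pics
cat > h.py <<'E'
import numpy as np, cv2, pickle
from scipy.spatial.transform import Rotation as R
from station import ctrl
def q(w): return R.from_quat([w[1],w[2],w[3],w[0]])
def snap(n,f=None):
    s=ctrl.snapshot(n)
    if f: cv2.imwrite('pics/'+f,s['pixels'][:,:,::-1])
    return s
def cloud(s):
    K=np.array(s['intrinsics']);d=s['depth'];v,u=np.mgrid[:480,:640]
    P=np.stack([(u-K[0,2])/K[0,0]*d,(v-K[1,2])/K[1,1]*d,d],-1)
    a=np.array(s['attitude']); Rm=a if a.shape==(3,3) else q(a).as_matrix()
    P=P@Rm.T+np.array(s['xyz']); P[d==0]=np.nan
    return P
E
python3 - <<'E'
from h import *
for n in ['top','side']:
    s=snap(n,n+'0.png'); pickle.dump(s,open(n+'0.pkl','wb')); print(n,s['xyz'],s['attitude'],s['intrinsics'])
st=ctrl.get_state(); print(st, ctrl.tcp_to_grasp)
E
```

```text
top [0.3294024  0.00208405 1.60448897] [-0.04073541  0.7163623  -0.69569508  0.03426433] [[532.3636567    0.         324.28980199]
 [  0.         532.3636567  239.14261997]
 [  0.           0.           1.        ]]
side [-0.09450719 -0.58549327  1.06510892] [-0.32392371  0.86233982 -0.36729664  0.12859489] [[468.5503374   0.        317.0915029]
 [  0.        468.5503374 241.901297 ]
 [  0.          0.          1.       ]]
{'time': 0.1, 'joint_pos': array([ 1.01478247e+00,  2.17719826e-01,  1.61481996e+00, -1.80495805e-05,
        1.31129456e+00, -1.12190020e-01]), 'dq': array([ 0.00054056, -0.00245286, -0.0025533 ,  0.00085792, -0.00055682,
        0.0023168 ]), 'tau': array([-7.21242141e-04, -3.98075044e+01, -3.04966807e+01, -1.10562037e-04,
        4.29704291e-03,  1.64182899e-05]), 'tcp_pos': array([0.26795033, 0.5638118 , 0.23004917]), 'tcp_rot': array([-3.59311803e-04,  2.20092654e-01,  9.75478327e-01, -1.06173087e-03]), 'contact_force': array([ 0.02118975,  0.14937733, -1.16898751]), 'moment': array([-0.02286713, -0.08250671, -0.00104138]), 'gripper_force': 0.0, 'gripper_width': 0.08572761848476503} 0.0187
```

View pics/top0.png

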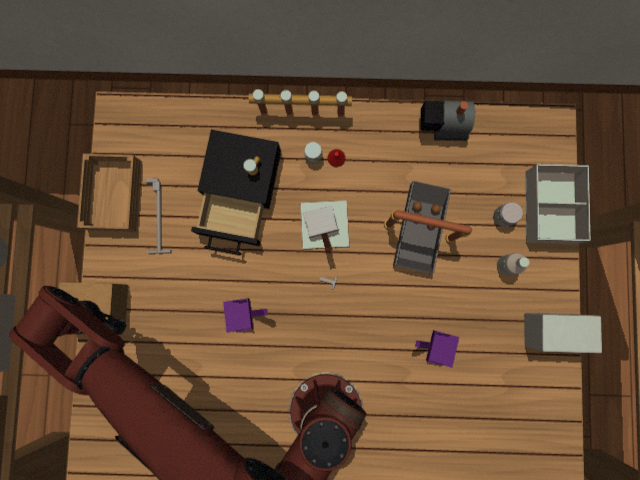

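View pics/side0.png

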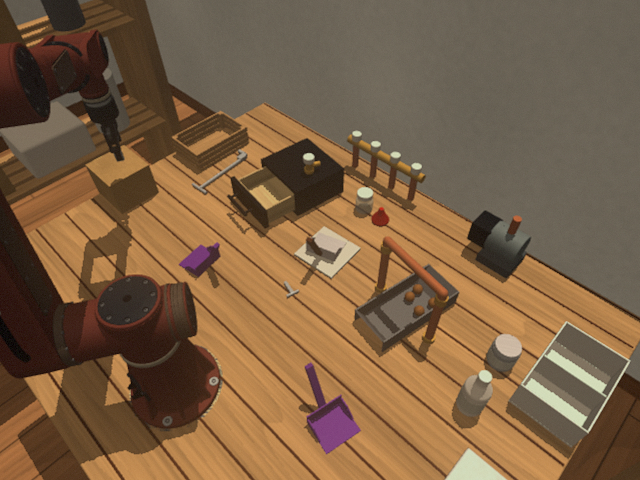

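The top view has world +x up and +y left. It shows the scoop on the tile (320,222), the trough (423,228) with the pipe over it, the balls near (430,208), and the unit (240,170) with its tray half out (230,215). The bleed key is at (328,282). The two purple scoops are decoys.

```bash
cat > m.py <<'E'
from h import *
S={n:pickle.load(open(n+'0.pkl','rb')) for n in ['top','side']}
C={n:cloud(S[n]) for n in S}
T=C['top'];I=S['top']['pixels'].astype(int)
def roi(n,u0,u1,v0,v1,z0,z1,f=None):
    P=C[n][v0:v1,u0:u1].reshape(-1,3);c=S[n]['pixels'][v0:v1,u0:u1].reshape(-1,3).astype(int)
    m=(P[:,2]>z0)&(P[:,2]<z1)
    if f is not None: m&=f(c)
    return P[m]
def rect(P,name):
    r=cv2.minAreaRect((P[:,:2]*1000).astype(np.float32)); b=cv2.boxPoints(r)
    print(name,len(P),'c',np.round(r[0],1),'size',np.round(r[1],1),'ang',round(r[2],2),'zmed',round(np.median(P[:,2])*1e3,1)); return r
E
python3 - <<'E'
from m import *
w=lambda c:(c.min(1)>140)
k=lambda c:(c.max(1)<60)
p=roi('top',150,180,260,300,-.05,.05);print('table z',np.median(p[:,2]))
rect(roi('top',295,355,195,255,-.002,.016,w),'tile')
rect(roi('top',300,345,200,240,.03,.06),'scoop top30-60')
rect(roi('top',300,345,200,240,.012,.06,lambda c:c.min(1)>90),'scoop pan')
rect(roi('top',195,285,125,210,.09,.11),'unit top')
rect(roi('top',190,265,195,250,.07,.098),'tray hi')
rect(roi('top',205,250,236,256,.045,.075),'handle')
rect(roi('top',385,455,175,280,.042,.058),'trough rim')
rect(roi('top',385,475,205,245,.18,.23),'pipe')
o=lambda c:(c[:,0]>c[:,2]*1.8)&(c[:,0]>70)
for n,b in (('top',(400,450,190,235)),('side',(395,440,280,325))):
    p=roi(n,*b,.012,.045,o)
    if n=='side': p=p
    print(n,len(p)); 
    lab=None
    from scipy.cluster.hierarchy import fclusterdata
    if len(p)>3:
        l=fclusterdata(p,.008,'distance')
        for i in set(l):
            a=p[l==i]
            if len(a)>8: print(len(a),a.mean(0).round(4),a.max(0).round(4),a.min(0).round(4))
E
```

```text
table z 0.0009186763353574712
tile 1665 c [544.4  20.4] size [139.1 138.6] ang 4.66 zmed 9.4
scoop top30-60 98 c [524.4  23.8] size [52.  92.2] ang 19.41 zmed 45.0
scoop pan 426 c [556.7  26.4] size [116.2 129.9] ang 1.46 zmed 14.4
unit top 4190 c [693.9 274.2] size [201.6 187.7] ang 80.95 zmed 100.7
tray hi 732 c [533.6 298.9] size [156.9 208.7] ang 0.4 zmed 84.1
handle 228 c [466.6 301. ] size [ 55.8 128.8] ang 0.46 zmed 66.4
trough rim 581 c [ 540.9 -265.1] size [202.3 260. ] ang 78.66 zmed 48.7
pipe 709 c [ 533.4 -267.2] size [216.8  28.2] ang 79.03 zmed 208.8
top 120
52 [ 0.6    -0.3109  0.0292] [ 0.6102 -0.3004  0.0376] [ 0.5887 -0.3213  0.0197]
52 [ 0.6072 -0.2551  0.0292] [ 0.6182 -0.2435  0.0387] [ 0.596  -0.2674  0.0192]
side 301
51 [ 0.5953 -0.3107  0.0247] [ 0.6104 -0.3012  0.0338] [ 0.5872 -0.3205  0.0128]
9 [ 0.6369 -0.2818  0.0155] [ 0.6407 -0.2661  0.0182] [ 0.6334 -0.2973  0.0138]
79 [ 0.6045 -0.2591  0.025 ] [ 0.6177 -0.2446  0.0336] [ 0.5938 -0.2709  0.014 ]
79 [ 0.5703 -0.2582  0.0247] [ 0.5861 -0.244   0.0324] [ 0.5604 -0.2687  0.0127]
82 [ 0.5509 -0.3019  0.0248] [ 0.5624 -0.2883  0.034 ] [ 0.5416 -0.3143  0.0125]
```

```bash
cat > fit.py <<'E'
from h import *
from scipy.spatial import cKDTree
from scipy.optimize import least_squares
def box(x0,x1,y0,y1,z0,z1,st=.002):
    P=[]
    for a in range(3):
        lo=np.array([x0,y0,z0]);hi=np.array([x1,y1,z1]);b,c=[i for i in range(3) if i!=a]
        g=np.stack(np.meshgrid(np.arange(lo[b],hi[b]+st/2,st),np.arange(lo[c],hi[c]+st/2,st)),-1).reshape(-1,2)
        for v in (lo[a],hi[a]):
            q_=np.zeros((len(g),3));q_[:,a]=v;q_[:,b]=g[:,0];q_[:,c]=g[:,1];P.append(q_)
    return np.vstack(P)
def scoop():
    P=[box(-.04,.04,-.046,.046,0,.002),box(-.04,-.037,-.046,.046,0,.04)]
    for y in(-.046,.043):
        w=box(-.04,.012,y,y+.003,0,.03); h=np.where(w[:,0]<-.013,.03,.03*(.012-w[:,0])/.025)
        P.append(w[w[:,2]<=h+1e-6])
    h=box(-.006,.006,-.009,.009,0,.13)@R.from_euler('y',-25,degrees=True).as_matrix().T+[-.044,0,.016]
    return np.vstack(P+[h])
def trough():
    P=[box(-.225,-.045,-.053,.053,0,.004)]
    for y in(-.058,.053):P.append(box(-.251,0,y,y+.005,0,.05))
    s=np.linspace(0,1,30)[:,None,None];y=np.linspace(-.053,.053,54)[None,:,None]
    a=np.concatenate([-.045+.045*s+0*y,y+0*s,.004+.045*s+0*y],-1).reshape(-1,3)
    b=np.concatenate([-.225-.026*s+0*y,y+0*s,.004+.045*s+0*y],-1).reshape(-1,3)
    return np.vstack(P+[a,b])
def fit(M,P,p0,dz=True,f=.002):
    t=cKDTree(M)
    def res(p):
        Q=(P-[p[0],p[1],p[3]])@R.from_euler('z',p[2]).as_matrix()
        return t.query(Q,distance_upper_bound=.05)[0].clip(0,.05)
    r=least_squares(res,p0,loss='soft_l1',f_scale=f,diff_step=1e-4,x_scale=[.01,.01,.1,.01]);d=res(r.x)
    print('x,y mm',(r.x[:2]*1e3).round(1),'yaw',np.degrees(r.x[2]).round(2),'dz mm',(r.x[3]*1e3).round(1),'n',len(P),'med mm',(np.median(d)*1e3).round(2),'p90',(np.percentile(d,90)*1e3).round(1))
    return r.x
def near(P,p,x0,x1,y0,y1,z0,z1):
    Q=(P-[p[0],p[1],0])@R.from_euler('z',p[2]).as_matrix()
    return P[(Q[:,0]>x0)&(Q[:,0]<x1)&(Q[:,1]>y0)&(Q[:,1]<y1)&(Q[:,2]>z0)&(Q[:,2]<z1)]
E
python3 - <<'E'
from m import *; from fit import *
D=np.radians
for n in ('top','side'):
    A=C[n].reshape(-1,3);A=A[~np.isnan(A).any(1)]
    print(n)
    p=[.55,.022,D(17),.008]
    for _ in range(3):p=fit(scoop(),near(A,p,-.13,.06,-.06,.06,.014,.16),p)
    p=[.664,-.2926,D(-11),0]
    for _ in range(2):p=fit(trough(),near(A,p,-.27,.02,-.07,.07,.006,.06),p)
    p=[.6865,.2754,D(-9),0]
    sh=np.vstack([box(-.085,.1,-.1,.1,.088,.1),box(-.085,.1,-.1,-.09,0,.1),box(-.085,.1,.09,.1,0,.1)])
    for _ in range(2):p=fit(sh,near(A,p,-.09,.12,-.12,.12,.03,.107),p)
    Q=(A-[p[0],p[1],0])@R.from_euler('z',p[2]).as_matrix()
    m=(Q[:,2]>.083)&(Q[:,2]<.092)&(abs(Q[:,1])<.085)&(Q[:,0]<-.1)&(Q[:,0]>-.26)
    x=Q[m,0]; print('panel x',np.percentile(x,[5,25,50,75,95]).round(4),m.sum())
    m=(Q[:,2]>.055)&(Q[:,2]<.075)&(abs(Q[:,1])<.045)&(Q[:,0]<-.22)&(Q[:,0]>-.33)
    print('bar x',np.percentile(Q[m,0],[5,25,50,75,95]).round(4),m.sum())
E
```

```text
top
x,y mm [550.7  28.2] yaw 13.82 dz mm 15.1 n 417 med mm 1.25 p90 9.0
x,y mm [550.7  28.7] yaw 13.88 dz mm 15.1 n 419 med mm 1.22 p90 9.7
x,y mm [550.7  28.7] yaw 13.89 dz mm 15.1 n 418 med mm 1.22 p90 9.3
x,y mm [ 663.6 -293.3] yaw -10.98 dz mm 3.7 n 2253 med mm 1.7 p90 8.0
x,y mm [ 663.6 -293.3] yaw -10.99 dz mm 3.7 n 2255 med mm 1.7 p90 8.2
x,y mm [686.9 275.6] yaw -9.11 dz mm 1.2 n 4325 med mm 2.1 p90 4.7
x,y mm [686.9 275.6] yaw -9.11 dz mm 1.2 n 4323 med mm 2.1 p90 4.7
panel x [-0.2023 -0.199  -0.1947 -0.1906 -0.1669] 263
bar x [-0.2428 -0.2404 -0.2374 -0.2341 -0.2256] 135
side
x,y mm [554.7  32. ] yaw 16.04 dz mm 9.3 n 339 med mm 1.1 p90 2.0
x,y mm [554.7  32. ] yaw 16.04 dz mm 9.3 n 339 med mm 1.1 p90 2.0
x,y mm [554.7  32. ] yaw 16.04 dz mm 9.3 n 339 med mm 1.1 p90 2.0
x,y mm [ 669.5 -294.5] yaw -11.12 dz mm 7.8 n 2196 med mm 1.64 p90 11.1
x,y mm [ 669.5 -294.5] yaw -11.12 dz mm 7.8 n 2196 med mm 1.64 p90 11.1
x,y mm [688.4 275.5] yaw -8.69 dz mm -1.2 n 3157 med mm 1.63 p90 3.8
x,y mm [689.6 275.3] yaw -8.83 dz mm -1.1 n 3147 med mm 1.58 p90 3.8
panel x [-0.2031 -0.2002 -0.1957 -0.1924 -0.1896] 186
bar x [-0.2429 -0.241  -0.2381 -0.2337 -0.2238] 96
```

```bash
cat > plan.py <<'E'
from h import *
def frame(yaw,tilt): # tool z leans 'tilt' deg from down towards heading yaw; tool y = heading's left
    return R.from_euler('z',yaw,degrees=True)*R.from_euler('y',-tilt,degrees=True)*R.from_matrix([[-1,0,0],[0,1,0],[0,0,-1.]])
G=ctrl.tcp_to_grasp
GS=np.array([-.044-.09*np.sin(np.radians(25)),0,.016+.09*np.cos(np.radians(25))]) # scoop_grip in scoop
def now():
    s=ctrl.get_state(); return np.array(s['tcp_pos']),q(s['tcp_rot'])
def plan(wps,start=None):
    p0,r0=start or now()
    for p,r in wps:
        l=np.round(r0.inv().apply(np.array(p)-p0)/.04,2); t=np.round(np.degrees((r0.inv()*r).as_rotvec())/6,2)
        n=max(np.linalg.norm(l)*40/41.7,np.linalg.norm(t)*6/7.16)
        print('twist',t.tolist(),'linear',l.tolist(),'rows>=%.1f'%n)
        p0,r0=p0+r0.apply(l*.04),r0*R.from_rotvec(np.radians(t*6))
    return p0,r0
E
python3 - <<'E'
from plan import *
import m; from fit import *
yaw=16;r=frame(yaw,25);sc=np.array([.5545,.0315,.008]);g=sc+R.from_euler('z',yaw,degrees=True).apply(GS);print(g)
plan([(g+r.apply([0,0,G-.13]),r)])
A=m.C['top'].reshape(-1,3);A=A[~np.isnan(A).any(1)]
B=m.C['side'].reshape(-1,3);B=B[~np.isnan(B).any(1)]
for X in(A,B):
  p=[.664,-.293,np.radians(-11),0.001]
  P=near(X,p,-.27,.02,-.062,.062,.046,.056)
  Q=(P-[p[0],p[1],0])@R.from_euler('z',p[2]).as_matrix()
  for s in(-1,1):
    e=Q[(Q[:,1]*s>.045)&(Q[:,0]>-.23)&(Q[:,0]<-.01)&(abs(Q[:,0]+.133)>.03)]; k=np.polyfit(e[:,0],e[:,1],1); print('wall',s,len(e),np.median(e[:,1]).round(4),'slope deg',np.degrees(k[0]).round(2))
  e=Q[abs(Q[:,1])<.045]; print('near rim x',np.sort(e[e[:,0]<-.2,0])[:40:6].round(4),'far',np.sort(e[e[:,0]>-.06,0])[::-1][:40:6].round(4))
E
```

```text
[0.47564228 0.00888791 0.1055677 ]
twist [-1.53, -3.99, -6.79] linear [-9.76, -11.08, 0.61] rows>=14.2
wall -1 88 -0.0558 slope deg -0.02
wall 1 78 0.0549 slope deg -0.21
near rim x [-0.2565 -0.2553 -0.2544 -0.2542 -0.2534 -0.2524 -0.2517] far [ 0.0026  0.0015  0.0004 -0.001  -0.0016 -0.0025 -0.0031]
wall -1 81 -0.0567 slope deg -0.2
wall 1 85 0.0544 slope deg -0.15
near rim x [-0.2535 -0.2527 -0.252  -0.2506 -0.25   -0.2498 -0.2491] far [ 0.0052  0.0031  0.0025  0.0019  0.0006 -0.0003 -0.0013]
```

Emit:
{"api": "arm_command", "payload": {"targets": [{"twist":[-0.76,-2.0,-3.4],"linear":[-4.88,-5.54,0.3],"grip":1},{"twist":[-0.76,-2.0,-3.4],"linear":[-4.88,-5.54,0.3],"grip":1},{"twist":[-0.76,-2.0,-3.4],"linear":[-4.88,-5.54,0.3],"grip":1},{"twist":[-0.76,-2.0,-3.4],"linear":[-4.88,-5.54,0.3],"grip":1},{"twist":[-0.76,-2.0,-3.4],"linear":[-4.88,-5.54,0.3],"grip":1},{"twist":[-0.76,-2.0,-3.4],"linear":[-4.88,-5.54,0.3],"grip":1},{"twist":[-0.76,-2.0,-3.4],"linear":[-4.88,-5.54,0.3],"grip":1},{"twist":[-0.76,-2.0,-3.4],"linear":[-4.88,-5.54,0.3],"grip":1}]}}

```text
time: 0.77
tcp_pos: [0.3497, 0.2748, 0.2178]
tcp_rot: [0.11, 0.046, 0.993, 0.013]
contact_force: [-0.4, 0.1, -0.6]
gripper_width: 0.0854
gripper_force: 0.0
```

Run:
```python
from plan import *
yaw=16;r=frame(yaw,25);sc=np.array([.5545,.0315,.008]);g=sc+R.from_euler('z',yaw,degrees=True).apply(GS)
print(ctrl.get_state()['joint_pos'],ctrl.get_state()['time'])
plan([(g+r.apply([0,0,G-.13]),r)])
```

```text
[ 0.58153301 -0.2992935   2.15139773 -0.12013533  1.09817828 -0.85302042] 0.7667
twist [-0.8, -1.99, -3.43] linear [-2.55, -6.77, 0.61] rows>=7.0
```

Emit:
{"api": "arm_command", "payload": {"targets": [{"twist":[-0.8,-1.99,-3.43],"linear":[-2.55,-6.77,0.61],"grip":1},{"twist":[-0.8,-1.99,-3.43],"linear":[-2.55,-6.77,0.61],"grip":1},{"twist":[-0.8,-1.99,-3.43],"linear":[-2.55,-6.77,0.61],"grip":1},{"twist":[-0.8,-1.99,-3.43],"linear":[-2.55,-6.77,0.61],"grip":1},{"twist":[-0.8,-1.99,-3.43],"linear":[-2.55,-6.77,0.61],"grip":1},{"twist":[-0.8,-1.99,-3.43],"linear":[-2.55,-6.77,0.61],"grip":1},{"twist":[-0.8,-1.99,-3.43],"linear":[-2.55,-6.77,0.61],"grip":1},{"twist":[-0.8,-1.99,-3.43],"linear":[-2.55,-6.77,0.61],"grip":1}]}}

```text
time: 1.43
tcp_pos: [0.4266, 0.0191, 0.2077]
tcp_rot: [0.216, -0.138, 0.966, 0.033]
contact_force: [1.1, 1.4, -0.2]
gripper_width: 0.0851
gripper_force: 0.0
```

Run:
```python
from plan import *
from fit import *
s=snap('wrist','w1.png');print(s['xyz'],s['attitude'],ctrl.get_state()['joint_pos'],now()[0])
A=cloud(s).reshape(-1,3);A=A[~np.isnan(A).any(1)]
p=[.5545,.0315,np.radians(16),.008]
for _ in range(3):p=fit(scoop(),near(A,p,-.13,.06,-.06,.06,.014,.16),p)
M=scoop()
s=snap('side');A=cloud(s).reshape(-1,3);A=A[~np.isnan(A).any(1)]
p=fit(scoop(),near(A,p,-.13,.06,-.06,.06,.014,.16),p)
```

```text
[ 0.30791993 -0.01571505  0.3066699 ] [0.20868686 0.5619725  0.74926649 0.28148966] [-0.31218742 -0.5191766   2.35484806  0.28875068  0.94907479 -2.2818531 ] [0.42925735 0.00907911 0.20832382]
x,y mm [554.8  31.9] yaw 16.29 dz mm 7.3 n 4273 med mm 0.9 p90 1.2
x,y mm [554.8  31.9] yaw 16.29 dz mm 7.3 n 4273 med mm 0.9 p90 1.2
x,y mm [554.8  31.9] yaw 16.29 dz mm 7.3 n 4273 med mm 0.9 p90 1.2
x,y mm [554.4  32.2] yaw 16.31 dz mm 9.3 n 333 med mm 1.06 p90 1.8
```

View pics/w1.png

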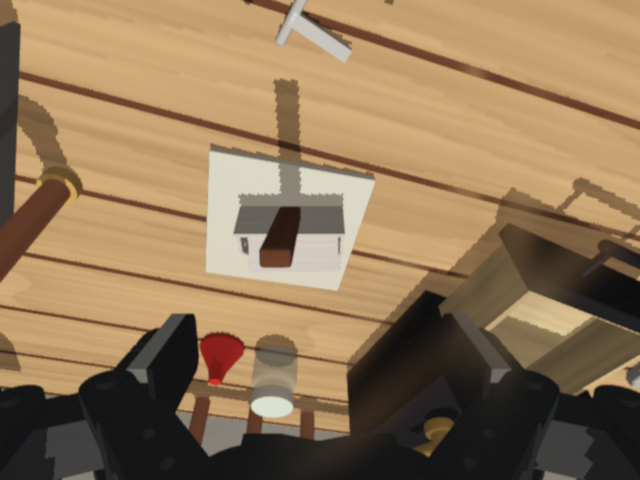

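The wrist view shows the handle end at (275,255) centred between the open fingers, with the scoop clear on the tile. The fits from two cameras agree to 1 mm.

Run:
```python
from plan import *
yaw=16.3;r=frame(yaw,25);sc=np.array([.5546,.032,.008]);g=sc+R.from_euler('z',yaw,degrees=True).apply(GS)
plan([(g+r.apply([0,0,G]),r)])
```

```text
twist [-0.05, 0.03, -0.13] linear [0.08, -0.41, 3.26] rows>=3.2
```

Run:
```python
from plan import *
s=ctrl.get_state();print(s['time'],s['tcp_pos'],s['dq'].round(3))
snap('side');s=ctrl.get_state();print(s['time'],s['tcp_pos'],s['dq'].round(3))
yaw=16.3;r=frame(yaw,25);sc=np.array([.5546,.032,.008]);g=sc+R.from_euler('z',yaw,degrees=True).apply(GS)
plan([(g+r.apply([0,0,G]),r)])
```

```text
1.5333 [0.42837391 0.01296526 0.20814085] [ 0.144 -0.02   0.024  0.016  0.049  0.109]
1.5833 [0.42735925 0.016229   0.20757084] [ 0.114 -0.014  0.024  0.006  0.022  0.02 ]
twist [-0.01, 0.01, -0.1] linear [0.07, -0.51, 3.25] rows>=3.2
```

Emit:
{"api": "arm_command", "payload": {"targets": [{"twist":[0,0,0],"linear":[0,0,0],"grip":1},{"twist":[0,0,0],"linear":[0,0,0],"grip":1},{"twist":[0,0,0],"linear":[0,0,0],"grip":1}]}}

```text
time: 1.83
tcp_pos: [0.4262, 0.0224, 0.2071]
tcp_rot: [0.214, -0.14, 0.966, 0.033]
contact_force: [0.1, 0.2, 0.1]
gripper_width: 0.0852
gripper_force: 0.0
```

Run:
```python
from plan import *
s=ctrl.get_state();print(s['time'],s['tcp_pos'],s['dq'].round(3))
yaw=16.3;r=frame(yaw,25);sc=np.array([.5546,.032,.008]);g=sc+R.from_euler('z',yaw,degrees=True).apply(GS)
plan([(g+r.apply([0,0,G-.1]),r),(g+r.apply([0,0,G]),r)])
```

```text
1.8333 [0.42620787 0.02238549 0.20709645] [ 0.013 -0.004  0.001 -0.001 -0.003 -0.005]
twist [0.05, 0.01, 0.02] linear [0.08, -0.67, 0.73] rows>=1.0
twist [0.0, 0.0, -0.0] linear [0.0, -0.0, 2.5] rows>=2.4
```

Emit:
{"api": "arm_command", "payload": {"targets": [{"twist":[0.05,0.01,0.02],"linear":[0.08,-0.67,0.7],"grip":1},{"twist":[0.05,0.01,0.02],"linear":[0.08,-0.67,0.73],"grip":1},{"twist":[0.05,0.01,0.02],"linear":[0.08,-0.67,1.4],"grip":1},{"twist":[0.05,0.01,0.02],"linear":[0.08,-0.67,2.1],"grip":1},{"twist":[0.05,0.01,0.02],"linear":[0.08,-0.67,2.8],"grip":1},{"twist":[0.05,0.01,0.02],"linear":[0.08,-0.67,3.23],"grip":1},{"twist":[0.05,0.01,0.02],"linear":[0.08,-0.67,3.23],"grip":1},{"twist":[0.05,0.01,0.02],"linear":[0.08,-0.67,3.23],"grip":1}]}}

```text
time: 2.5
tcp_pos: [0.4828, 0.0119, 0.0881]
tcp_rot: [0.213, -0.138, 0.967, 0.031]
contact_force: [0.4, 0.2, -0.0]
gripper_width: 0.0853
gripper_force: 0.0
```

Run:
```python
from plan import *
from fit import *
s=snap('wrist');
A=cloud(s).reshape(-1,3);A=A[~np.isnan(A).any(1)]
p=[.5546,.032,np.radians(16.3),.008]
p=fit(scoop(),near(A,p,-.06,.06,-.06,.06,.014,.06),p)
s=ctrl.get_state();print(s['tcp_pos'],s['dq'].round(3),s['joint_pos'].round(3))
yaw=16.3;r=frame(yaw,25);sc=np.array([.5546,.032,.008]);g=sc+R.from_euler('z',yaw,degrees=True).apply(GS)
plan([(g+r.apply([0,0,G]),r)])
```

```text
x,y mm [554.8  32.1] yaw 16.28 dz mm 7.3 n 7138 med mm 0.9 p90 1.3
[0.48382887 0.01115455 0.08945539] [-0.019 -0.034 -0.01   0.002 -0.006 -0.006] [-0.264 -0.13   2.335  0.404  0.596 -2.415]
twist [-0.0, 0.01, -0.01] linear [0.02, 0.0, 0.02] rows>=0.0
```

```bash
cat > kin.py <<'E'
from plan import *
from scipy.optimize import least_squares
LIM=np.array([[-2.75,2.75],[-.78,2.1],[.31,2.55],[-1.13,4.27],[.13,2.63],[-2.58,2.58]])
E3=lambda a,t:R.from_euler(a,t)
def rots(j):
    A=E3('z',j[0]);B=A*E3('y',j[1]);C=B*E3('y',j[2]);D=C*E3('z',j[3])*E3('y',j[4]);return A,B,C,D,D*E3('z',j[5])
def cols(j):
    A,B,C,D,T=rots(j)
    return np.stack([[0,0,1.],A.apply([1,0,0]),A.apply([0,1,0]),B.apply([0,0,1]),C.apply([1,0,0]),C.apply([0,0,1]),T.apply([0,0,1])],1)
E
python3 - <<'E'
from kin import *
s=ctrl.get_state()
D=[([1.01478247,.217719826,1.61481996,-1.80495805e-05,1.31129456,-.112190020],[.26795033,.5638118,.23004917],[-3.593e-4,.22009265,.97547833,-1.06173e-3]),
([0.58153301,-0.2992935,2.15139773,-0.12013533,1.09817828,-0.85302042],[.3497,.2748,.2178],[.11,.046,.993,.013]),
([-0.31218742,-0.5191766,2.35484806,0.28875068,0.94907479,-2.2818531],[ 0.42925735,0.00907911,0.20832382],None),
(s['joint_pos'],s['tcp_pos'],s['tcp_rot'])]
for j,p,o in D:
    if o is not None: print((rots(j)[4].inv()*q(o)).as_rotvec(degrees=True).round(1))
M=np.vstack([cols(j) for j,_,_ in D]);b=np.hstack([p for _,p,_ in D])
x,res,rk,sv=np.linalg.lstsq(M,b,rcond=None);print(x.round(4),rk,sv.round(3),np.abs(M@x-b).max())
for drop in ([4],[1,4]):
    k=[i for i in range(7) if i not in drop];x,_,_,_=np.linalg.lstsq(M[:,k],b,rcond=None);print(drop,x.round(4),np.abs(M[:,k]@x-b).max())
E
```

```text
[ 0. -0. 90.]
[ 0.1 -0.  90. ]
[ 0. -0. 90.]
[0.2943 0.     0.07   0.4545 0.0614 0.5577 0.3044] 7 [3.949 2.82  2.005 0.484 0.351 0.22  0.148] 1.210412184871057e-05
[4] [ 0.2232 -0.008   0.0721  0.442   0.5467  0.2807] 0.011277082636706848
[1, 4] [0.2187 0.0724 0.4402 0.5388 0.2771] 0.011675719967499443
```

```bash
cat >> kin.py <<'E'
X=np.array([0.2943,0,0.07,0.4545,0.0614,0.5577,0.3044])
LC=np.array([[0,0,.0]])
TR=(np.array([.664,-.2938,0.]),-11.1); UN=(np.array([.688,.2755,0.]),-8.95); TI=(np.array([.5444,.0204,0.]),0)
def tool(base,x,z,pitch,ref='lip',y=0,yaw=0,flip=False,gs=None):
    """tool pose with scoop lip (or origin/back edge) at x,y,z in the base frame, nose up 'pitch' deg"""
    o,h=base;off=GS-np.array([{'lip':.04,'org':0,'back':-.04}[ref],0,0])
    S=R.from_euler('z',h+yaw,degrees=True)*R.from_euler('y',-pitch,degrees=True)
    g=o+R.from_euler('z',h,degrees=True).apply([x,y,z])+S.apply(off)
    r=frame(h+yaw,25+pitch)
    if flip: r=r*R.from_euler('z',np.pi)
    return g+r.apply([0,0,G]),r
def fk(j): return cols(j)@X, rots(j)[4]*E3('z',np.pi/2)
def ik(p,r,j0):
    def f(j):
        a,b=fk(j);return np.r_[(a-p)*5,(b.inv()*r).as_rotvec()]
    s=least_squares(f,np.clip(j0,LIM[:,0]+.01,LIM[:,1]-.01),bounds=(LIM[:,0],LIM[:,1]));return s.x,np.abs(s.fun).max()
E
cat > chk.py <<'E'
from kin import *
j0=ctrl.get_state()['joint_pos']
for fl in(False,True):
    j=j0.copy()
    if fl: j[5]+=np.pi
    for n,a in [('tile',dict(base=TI,x=0,z=.008,pitch=0,ref='org',yaw=16.3)),('tile0',dict(base=TI,x=0,z=.008,pitch=0,ref='org',yaw=0)),('tup',dict(base=TI,x=0,z=.2,pitch=0,ref='org',yaw=0)),
      ('above',dict(base=TR,x=-.16,z=.15,pitch=0)),('in',dict(base=TR,x=-.135,z=.01,pitch=0)),('foot',dict(base=TR,x=-.045,z=.004,pitch=0)),('foot20',dict(base=TR,x=-.05,z=.04,pitch=20)),('foot30',dict(base=TR,x=-.05,z=.05,pitch=30)),
      ('back20',dict(base=TR,x=-.16,z=.1,pitch=20)),('back30',dict(base=TR,x=-.16,z=.1,pitch=30)),('up20',dict(base=TR,x=-.2,z=.2,pitch=20)),('mid20',dict(base=(np.array([.5,0,0]),0),x=0,z=.25,pitch=20)),('un20',dict(base=UN,x=-.13,z=.18,pitch=20)),('un0',dict(base=UN,x=-.13,z=.1,pitch=0)),('un-40',dict(base=UN,x=-.12,z=.06,pitch=-40)),('un-30',dict(base=UN,x=-.12,z=.06,pitch=-30))]:
        p,r=tool(flip=fl,**a);j,e=ik(p,r,j)
        print(fl,n,p.round(3),j.round(2),'err %.4f'%e,'marg %.2f'%min((j-LIM[:,0]).min(),(LIM[:,1]-j).min()))
E
python3 chk.py
```

```text
False tile [ 0.473 -0.     0.089] [-0.3  -0.15  2.36  0.42  0.61 -2.47] err 0.0000 marg 0.11
False tile0 [0.47  0.02  0.089] [-0.15 -0.18  2.38  0.13  0.51 -1.81] err 0.0000 marg 0.17
False tup [0.47  0.02  0.281] [-0.15 -0.47  2.19  0.07  0.99 -1.74] err 0.0000 marg 0.31
False above [ 0.395 -0.241  0.231] [-0.88 -0.42  2.25  0.33  0.99 -2.4 ] err 0.0000 marg 0.18
False in [ 0.42  -0.246  0.091] [-0.84 -0.12  2.32  0.45  0.63 -2.54] err 0.0000 marg 0.04
False foot [ 0.508 -0.263  0.085] [-0.71  0.08  2.14  0.4   0.57 -2.39] err 0.0000 marg 0.19
False foot20 [ 0.483 -0.258  0.077] [-0.71 -0.02  2.32  0.66  0.3  -2.58] err 0.1644 marg 0.00
False foot30 [ 0.478 -0.257  0.063] [-0.65 -0.02  2.37  0.72  0.15 -2.58] err 0.2882 marg 0.00
False back20 [ 0.375 -0.237  0.137] [-0.91 -0.5   2.55  0.58  0.58 -2.58] err 0.1321 marg 0.00
False back30 [ 0.37  -0.236  0.113] [-0.87 -0.44  2.55  0.62  0.48 -2.58] err 0.2885 marg 0.00
False up20 [ 0.335 -0.229  0.237] [-1.09 -0.78  2.5   0.56  0.98 -2.58] err 0.1080 marg 0.00
False mid20 [0.365 0.    0.287] [-0.29 -0.78  2.38  0.17  1.02 -1.91] err 0.
[... 1126 characters left out ...]
75 -0.237  0.137] [-1.15 -0.4   2.55  0.97  0.77 -0.04] err 0.0200 marg 0.00
True back30 [ 0.37  -0.236  0.113] [-1.29 -0.18  2.55  1.26  0.9  -0.49] err 0.1002 marg 0.00
True up20 [ 0.335 -0.229  0.237] [-1.3  -0.78  2.54  0.78  1.12  0.2 ] err 0.0050 marg 0.00
True mid20 [ 0.365 -0.     0.287] [-0.29 -0.78  2.38  0.17  1.02  1.23] err 0.2376 marg 0.00
True un20 [0.426 0.317 0.217] [ 0.68 -0.25  2.2  -0.54  0.73  2.58] err 0.1619 marg 0.00
True un0 [0.447 0.313 0.181] [ 0.65 -0.05  2.06 -0.39  0.87  2.58] err 0.0096 marg 0.00
True un-40 [0.534 0.3   0.195] [0.34 0.36 1.52 0.12 1.49 2.04] err 0.0000 marg 0.54
True un-30 [0.512 0.303 0.187] [0.39 0.24 1.68 0.05 1.3  2.11] err 0.0000 marg 0.47
```

```bash
sed -i 's/flip=False,gs=None)/flip=False,t=18)/; s/r=frame(h+yaw,25+pitch)/r=frame(h+yaw,t+pitch)/' kin.py
cat > chk.py <<'E'
from kin import *
import sys
t,P=float(sys.argv[1]),float(sys.argv[2])
j0=ctrl.get_state()['joint_pos']
for fl in(False,True):
    j=j0.copy()
    if fl: j[5]+=np.pi
    for n,a in [('tile',dict(base=TI,x=.01,z=.008,y=.01,pitch=0,ref='org',yaw=16.3)),('tile0',dict(base=TI,x=0,z=.008,pitch=0,ref='org',yaw=0)),('tup',dict(base=TI,x=0,z=.2,pitch=0,ref='org',yaw=0)),
      ('above',dict(base=TR,x=-.16,z=.24,pitch=0)),('in',dict(base=TR,x=-.135,z=.01,pitch=0)),('foot',dict(base=TR,x=-.045,z=.004,pitch=0)),('footP',dict(base=TR,x=-.05,z=.03,pitch=P)),
      ('backP',dict(base=TR,x=-.155,z=.09,pitch=P)),('upP',dict(base=TR,x=-.155,z=.24,pitch=P)),('midP',dict(base=(np.array([.56,0,0]),0),x=0,z=.25,pitch=P)),('unP',dict(base=UN,x=-.13,z=.18,pitch=P)),('un0',dict(base=UN,x=-.13,z=.1,pitch=0)),('un-40',dict(base=UN,x=-.12,z=.06,pitch=-40)),('un-30',dict(base=UN,x=-.12,z=.06,pitch=-30))]:
        p,r=tool(flip=fl,t=t,**a);j,e=ik(p,r,j)
        print('B' if fl else 'A',n,p.round(3),j.round(2),'err %.4f'%e,'marg %.2f'%min((j-LIM[:,0]).min(),(LIM[:,1]-j).min()))
E
python3 chk.py 18 12
```

```text
A tile [0.481 0.009 0.088] [-0.22 -0.08  2.26  0.24  0.7  -2.24] err 0.0000 marg 0.29
A tile0 [0.468 0.02  0.088] [-0.13 -0.12  2.3   0.07  0.65 -1.75] err 0.0000 marg 0.25
A tup [0.468 0.02  0.28 ] [-0.13 -0.39  2.12  0.05  1.11 -1.72] err 0.0000 marg 0.39
A above [ 0.393 -0.241  0.32 ] [-0.83 -0.42  2.06  0.19  1.25 -2.24] err 0.0000 marg 0.34
A in [ 0.417 -0.245  0.09 ] [-0.79 -0.07  2.25  0.27  0.72 -2.34] err 0.0000 marg 0.24
A foot [ 0.506 -0.263  0.084] [-0.68  0.12  2.06  0.23  0.69 -2.22] err 0.0000 marg 0.36
A footP [ 0.487 -0.259  0.084] [-0.76  0.02  2.23  0.57  0.51 -2.58] err 0.0079 marg 0.00
A backP [ 0.384 -0.239  0.144] [-0.93 -0.36  2.4   0.47  0.75 -2.58] err 0.0178 marg 0.00
A upP [ 0.384 -0.239  0.294] [-0.95 -0.56  2.24  0.4   1.1  -2.45] err 0.0000 marg 0.13
A midP [0.43  0.    0.304] [-0.26 -0.68  2.29  0.15  1.03 -1.87] err 0.0000 marg 0.10
A unP [0.431 0.316 0.234] [ 0.72 -0.15  2.07 -0.5   0.94 -0.45] err 0.0000 marg 0.48
A un0 [0.445 0.314 0.18 ] [ 0.61 -0.02  2.01 -0.27  0.95 -0.68] err 0.0000 marg 0.54
A un-40 [0.532 0.3   0.196] [ 0.31  0.43  1.46  0.17
[... 631 characters left out ...]
0000 marg 0.49
B footP [ 0.487 -0.259  0.084] [-0.77  0.02  2.24  0.59  0.51  0.53] err 0.0000 marg 0.31
B backP [ 0.384 -0.239  0.144] [-0.95 -0.36  2.41  0.52  0.76  0.49] err 0.0000 marg 0.14
B upP [ 0.384 -0.239  0.294] [-0.95 -0.56  2.24  0.4   1.1   0.69] err 0.0000 marg 0.22
B midP [0.43  0.    0.304] [-0.26 -0.68  2.29  0.15  1.03  1.27] err 0.0000 marg 0.10
B unP [0.431 0.316 0.234] [ 0.68 -0.17  2.07 -0.43  0.93  2.58] err 0.0358 marg 0.00
B un0 [0.445 0.314 0.18 ] [ 0.61 -0.02  2.01 -0.27  0.95  2.47] err 0.0000 marg 0.11
B un-40 [0.532 0.3   0.196] [0.31 0.43 1.46 0.17 1.6  2.02] err 0.0000 marg 0.56
B un-30 [0.509 0.304 0.187] [0.37 0.3  1.61 0.11 1.41 2.07] err 0.0000 marg 0.51
```

Emit:
{"api": "arm_command", "payload": {"targets": [{"twist":[0,0,1],"linear":[0,0,0],"grip":1},{"twist":[0,0,2],"linear":[0,0,0],"grip":1},{"twist":[0,0,3],"linear":[0,0,0],"grip":1},{"twist":[0,0,4],"linear":[0,0,0],"grip":1},{"twist":[0,0,5],"linear":[0,0,0],"grip":1},{"twist":[0,0,6],"linear":[0,0,0],"grip":1},{"twist":[0,0,7],"linear":[0,0,0],"grip":1},{"twist":[0,0,8],"linear":[0,0,0],"grip":1}]}}

```text
time: 3.22
tcp_pos: [0.4851, 0.0097, 0.0917]
tcp_rot: [0.186, 0.27, 0.938, 0.116]
contact_force: [-0.2, -0.5, 0.7]
gripper_width: 0.0853
gripper_force: 0.0
```

Emit:
{"api": "arm_command", "payload": {"targets": [{"twist":[0,0,1],"linear":[0,0,0],"grip":1},{"twist":[0,0,2],"linear":[0,0,0],"grip":1},{"twist":[0,0,3],"linear":[0,0,0],"grip":1},{"twist":[0,0,4],"linear":[0,0,0],"grip":1},{"twist":[0,0,5],"linear":[0,0,0],"grip":1},{"twist":[0,0,6],"linear":[0,0,0],"grip":1},{"twist":[0,0,7],"linear":[0,0,0],"grip":1},{"twist":[0,0,8],"linear":[0,0,0],"grip":1}]}}

```text
time: 3.88
tcp_pos: [0.4851, 0.0096, 0.0916]
tcp_rot: [0.123, 0.628, 0.747, 0.181]
contact_force: [0.2, -0.6, -0.7]
gripper_width: 0.0857
gripper_force: 0.0
```

Emit:
{"api": "arm_command", "payload": {"targets": [{"twist":[0,0,1],"linear":[0,0,0],"grip":1},{"twist":[0,0,2],"linear":[0,0,0],"grip":1},{"twist":[0,0,3],"linear":[0,0,0],"grip":1},{"twist":[0,0,4],"linear":[0,0,0],"grip":1},{"twist":[0,0,5],"linear":[0,0,0],"grip":1},{"twist":[0,0,6],"linear":[0,0,0],"grip":1},{"twist":[0,0,7],"linear":[0,0,0],"grip":1},{"twist":[0,0,8],"linear":[0,0,0],"grip":1}]}}

```text
time: 4.55
tcp_pos: [0.4851, 0.0096, 0.0917]
tcp_rot: [0.038, 0.878, 0.427, 0.215]
contact_force: [-0.4, -0.5, -0.4]
gripper_width: 0.0856
gripper_force: 0.0
```

Emit:
{"api": "arm_command", "payload": {"targets": [{"twist":[0,0,1],"linear":[0,0,0],"grip":1},{"twist":[0,0,2],"linear":[0,0,0],"grip":1},{"twist":[0,0,3],"linear":[0,0,0],"grip":1},{"twist":[0,0,4],"linear":[0,0,0],"grip":1},{"twist":[0,0,5],"linear":[0,0,0],"grip":1},{"twist":[0,0,6],"linear":[0,0,0],"grip":1},{"twist":[0,0,6],"linear":[0,0,0],"grip":1},{"twist":[0,0,6],"linear":[0,0,0],"grip":1}]}}

```text
time: 5.22
tcp_pos: [0.4849, 0.0096, 0.091]
tcp_rot: [-0.029, 0.966, 0.138, 0.216]
contact_force: [-0.0, -0.1, -0.1]
gripper_width: 0.0857
gripper_force: 0.0
```

Run:
```python
from kin import *
s=ctrl.get_state();print(s['time'],s['tcp_pos'],s['dq'].round(3),s['joint_pos'].round(3),s['contact_force'])
SC=(np.array([.5547,.0321,0]),16.3)
plan([tool(SC,0,.008,0,'org',flip=True,t=18)])
```

```text
5.2167 [0.48487245 0.00961212 0.09100035] [-0.003  0.011  0.005  0.002 -0.005 -0.008] [-0.267 -0.133  2.334  0.404  0.595  0.723] [-0.02948001 -0.07197472 -0.13424204]
twist [0.03, -1.2, 0.0] linear [-0.1, -0.05, 0.04] rows>=1.0
```

Emit:
{"api": "arm_command", "payload": {"targets": [{"twist":[0.03,-0.6,0],"linear":[-0.05,-0.03,0.02],"grip":1},{"twist":[0.03,-1.2,0],"linear":[-0.1,-0.05,0.04],"grip":1},{"twist":[0.03,-1.2,0],"linear":[-0.1,-0.05,0.04],"grip":1},{"twist":[0.03,-1.2,0],"linear":[-0.1,-0.05,0.04],"grip":0},{"twist":[0.03,-1.2,0],"linear":[-0.1,-0.05,0.04],"grip":0},{"twist":[0.03,-1.2,0],"linear":[-0.1,-0.05,0.04],"grip":0},{"twist":[0.03,-1.2,0],"linear":[-0.1,-0.05,0.04],"grip":0},{"twist":[0.03,-1.2,0],"linear":[-0.1,-0.05,0.04],"grip":0}], "grip_force": 90}}

```text
time: 5.88
tcp_pos: [0.48, 0.0106, 0.0856]
tcp_rot: [-0.023, 0.978, 0.138, 0.153]
contact_force: [0.7, 0.1, -0.2]
gripper_width: 0.0257
gripper_force: 0.0
```

Emit:
{"api": "arm_command", "payload": {"targets": [{"twist":[0,0,0],"linear":[0,0,0],"grip":0},{"twist":[0,0,0],"linear":[0,0,0],"grip":0},{"twist":[0,0,0],"linear":[0,0,0],"grip":0},{"twist":[0,0,0],"linear":[0,0,0],"grip":0}]}}

```text
time: 6.22
tcp_pos: [0.4804, 0.0106, 0.0858]
tcp_rot: [-0.023, 0.978, 0.138, 0.153]
contact_force: [-0.8, -0.8, 1.3]
gripper_width: 0.017
gripper_force: 87.8
```

```bash
cat > seen.py <<'E'
from kin import *
from fit import *
def seen(cams=('wrist','side'),p=(.5547,.0321,np.radians(16.3),.008),T=None):
    # fit scoop in world given upright-ish guess
    for n in cams:
        A=cloud(snap(n)).reshape(-1,3);A=A[~np.isnan(A).any(1)]
        fit(scoop(),near(A,p,-.045,.06,-.06,.06,p[3]+.006,p[3]+.045),list(p))
E
python3 - <<'E'
from seen import *
s=ctrl.get_state();print(s['time'],s['tcp_pos'],s['gripper_width'],s['gripper_force'],s['contact_force'].round(1),s['moment'].round(2))
seen()
SC=(np.array([.5547,.0321,0]),16.3)
plan([tool(SC,0,.008,0,'org',flip=True,t=18)])
E
```

```text
6.2167 [0.48035721 0.01056908 0.08577675] 0.017036553338443013 87.75173306465149 [-0.8 -0.8  1.3] [-0.23  0.26 -0.11]
x,y mm [555.3  32.5] yaw 16.08 dz mm 9.8 n 4508 med mm 1.0 p90 1.6
x,y mm [554.2  32.3] yaw 16.76 dz mm 8.9 n 155 med mm 1.08 p90 1.9
twist [-0.02, 0.03, -0.03] linear [0.04, 0.01, -0.04] rows>=0.1
```

```bash
python3 - <<'E'
from kin import *
p,r=now();S=R.from_euler('z',16.3,degrees=True)
o=np.array([.5547,.0321,.008])
off=S.inv().apply(p-o); rt=S.inv()*r
np.savez('grasp.npz',off=off,rt=rt.as_quat());print(off,rt.as_matrix().round(3))
open('kin.py','a').write('''
def tg(base,x,z,pitch,ref='lip',y=0,yaw=0):
    g=np.load('grasp.npz');o,h=base
    S=R.from_euler('z',h+yaw,degrees=True)*R.from_euler('y',-pitch,degrees=True)
    c=o+R.from_euler('z',h,degrees=True).apply([x,y,z])-S.apply([{'lip':.04,'org':0,'back':-.04}[ref],0,0])
    return c+S.apply(g['off']),S*R.from_quat(g['rt'])
def scoop_now(base):
    g=np.load('grasp.npz');p,r=now();o,h=base
    S=r*R.from_quat(g['rt']).inv();c=p-S.apply(g['off']);H=R.from_euler('z',h,degrees=True).inv()
    L=H.apply(c+S.apply([.04,0,0])-o);print('lip in base mm',(L*1e3).round(1),'eul zyx',(H*S).as_euler('ZYX',degrees=True).round(2));return L
def go(wps,j=None):
    plan(wps)
    j=ctrl.get_state()['joint_pos'] if j is None else j
    for p,r in wps:
        j,e=ik(p,r,j);print(j.round(2),'err %.4f marg %.2f'%(e,min((j-LIM[:,0]).min(),(LIM[:,1]-j).min())))
''')
E
python3 - <<'E'
from kin import *
SC=(np.array([.5547,.0321,0]),16.3)
go([tg(SC,0,.13,0,'org'),tg(((np.array([.53,-.1,0])),0),0,.25,0),tg(TR,-.165,.25,0),tg(TR,-.165,.06,0)])
E
```

```text
[-0.07734015  0.00026351  0.0777588 ] [[ 0.952 -0.003  0.306]
 [-0.004 -1.     0.002]
 [ 0.306 -0.003 -0.952]]
twist [0.0, 0.0, 0.0] linear [0.93, -0.01, -2.9] rows>=2.9
twist [-0.83, 0.01, 2.59] linear [-1.35, 2.17, -3.6] rows>=4.2
twist [-0.57, 0.0, 1.76] linear [-0.6, 3.49, -0.2] rows>=3.4
twist [0.0, 0.0, -0.0] linear [-1.45, 0.02, 4.52] rows>=4.6
[-0.22 -0.28  2.17  0.18  0.98  0.99] err 0.0000 marg 0.38
[-0.51 -0.53  2.11  0.16  1.29  1.04] err 0.0000 marg 0.25
[-0.83 -0.43  2.05  0.19  1.28  0.9 ] err 0.0000 marg 0.35
[-0.83 -0.23  2.28  0.25  0.86  0.8 ] err 0.0000 marg 0.27
```

Emit:
{"api": "arm_command", "payload": {"targets": [{"twist":[0,0,0],"linear":[0.2,0,-0.6],"grip":0},{"twist":[0,0,0],"linear":[0.5,0,-1.5],"grip":0},{"twist":[0,0,0],"linear":[0.93,0,-2.9],"grip":0},{"twist":[0,0,0],"linear":[0.93,0,-2.9],"grip":0},{"twist":[0,0,0],"linear":[0.93,0,-2.9],"grip":0}]}}

```text
time: 6.73
tcp_pos: [0.4846, 0.0096, 0.2143]
tcp_rot: [-0.021, 0.977, 0.139, 0.159]
contact_force: [1.0, -0.6, -0.7]
gripper_width: 0.0166
gripper_force: 88.1
```

Emit:
{"api": "arm_command", "payload": {"targets": [{"twist":[-0.83,0.01,2.59],"linear":[-1.35,2.17,-3.6],"grip":0},{"twist":[-0.83,0.01,2.59],"linear":[-1.35,2.17,-3.6],"grip":0},{"twist":[-0.83,0.01,2.59],"linear":[-1.35,2.17,-3.6],"grip":0},{"twist":[-0.83,0.01,2.59],"linear":[-1.35,2.17,-3.6],"grip":0},{"twist":[-0.83,0.01,2.59],"linear":[-1.35,2.17,-3.6],"grip":0},{"twist":[-0.83,0.01,2.59],"linear":[-1.35,2.17,-3.6],"grip":0},{"twist":[-0.83,0.01,2.59],"linear":[-1.35,2.17,-3.6],"grip":0}]}}

```text
time: 7.32
tcp_pos: [0.4124, -0.0996, 0.326]
tcp_rot: [-0.002, 0.988, -0.003, 0.154]
contact_force: [0.2, 0.2, -2.5]
gripper_width: 0.0169
gripper_force: 88.7
```

Emit:
{"api": "arm_command", "payload": {"targets": [{"twist":[-0.57,0,1.76],"linear":[-0.6,3.49,-0.2],"grip":0},{"twist":[-0.57,0,1.76],"linear":[-0.6,3.49,-0.2],"grip":0},{"twist":[-0.57,0,1.76],"linear":[-0.6,3.49,-0.2],"grip":0},{"twist":[-0.57,0,1.76],"linear":[-0.6,3.49,-0.2],"grip":0},{"twist":[-0.57,0,1.76],"linear":[-0.6,3.49,-0.2],"grip":0},{"twist":[-0.57,0,1.76],"linear":[-0.6,3.49,-0.2],"grip":0},{"twist":[-0.57,0,1.76],"linear":[-0.6,3.49,-0.2],"grip":0}]}}

```text
time: 7.9
tcp_pos: [0.3872, -0.2373, 0.3251]
tcp_rot: [0.012, 0.983, -0.097, 0.153]
contact_force: [-0.1, -0.1, -0.9]
gripper_width: 0.0163
gripper_force: 89.3
```

Run:
```python
from kin import *
s=ctrl.get_state();print(s['time'],s['tcp_pos'],s['dq'].round(3),s['joint_pos'].round(2),s['contact_force'].round(1),s['gripper_width'])
scoop_now(TR)
go([tg(TR,-.165,.06,0)])
```

```text
7.9 [ 0.38722488 -0.23733572  0.32514967] [ 0.011 -0.019 -0.008 -0.002  0.    -0.005] [-0.83 -0.43  2.06  0.19  1.28  0.9 ] [-0.1 -0.1 -0.9] 0.01628596664385608
lip in base mm [-165.4    2.3  247. ] eul zyx [0.09 0.21 0.22]
twist [-0.04, 0.04, 0.0] linear [-1.41, 0.08, 4.47] rows>=4.5
[-0.83 -0.23  2.28  0.25  0.86  0.8 ] err 0.0000 marg 0.27
```

Emit:
{"api": "arm_command", "payload": {"targets": [{"twist":[-0.04,0.04,0],"linear":[-0.47,0.08,1.5],"grip":0},{"twist":[-0.04,0.04,0],"linear":[-0.94,0.08,3.0],"grip":0},{"twist":[-0.04,0.04,0],"linear":[-1.25,0.08,4.0],"grip":0},{"twist":[-0.04,0.04,0],"linear":[-1.41,0.08,4.47],"grip":0},{"twist":[-0.04,0.04,0],"linear":[-1.41,0.08,4.47],"grip":0},{"twist":[-0.04,0.04,0],"linear":[-1.41,0.08,4.47],"grip":0},{"twist":[-0.04,0.04,0],"linear":[-1.41,0.08,4.47],"grip":0}]}}

```text
time: 8.48
tcp_pos: [0.3874, -0.2397, 0.1387]
tcp_rot: [0.014, 0.983, -0.097, 0.155]
contact_force: [0.9, -1.6, -0.9]
gripper_width: 0.0168
gripper_force: 89.3
```

Run:
```python
from seen import *
scoop_now(TR)
s=snap('wrist','w2.png')
g=np.load('grasp.npz');p,r=now();S=r*R.from_quat(g['rt']).inv();c=p-S.apply(g['off']);print(c)
seen(('top','side'),p=(c[0],c[1],np.radians(-11.1),c[2]))
go([tg(TR,-.135,.012,0)])
```

```text
lip in base mm [-164.4   -0.4   61.1] eul zyx [ 0.04 -0.06 -0.05]
[ 0.46499688 -0.2571445   0.06390662]
x,y mm [ 463.  -255.9] yaw -10.22 dz mm 71.0 n 262 med mm 1.03 p90 1.5
x,y mm [ 466.7 -258.4] yaw -11.92 dz mm 68.8 n 274 med mm 1.04 p90 1.6
twist [0.07, -0.09, 0.02] linear [0.21, -0.1, 1.48] rows>=1.4
[-0.79 -0.07  2.25  0.26  0.72  0.8 ] err 0.0000 marg 0.30
```

View pics/w2.png

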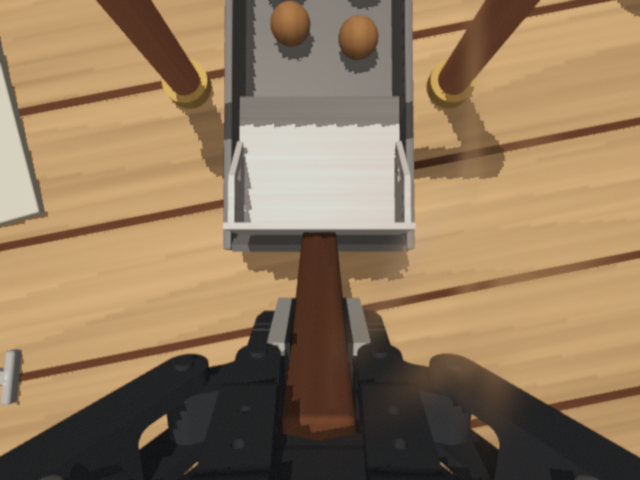

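The wrist view shows the scoop centred over the trough (pan 224–413, trough 228–410) with two balls ahead at (290,22) and (358,38). I'll go in now.

Emit:
{"api": "arm_command", "payload": {"targets": [{"twist":[0.07,-0.09,0.02],"linear":[0.1,-0.1,0.4],"grip":0},{"twist":[0.07,-0.09,0.02],"linear":[0.15,-0.1,0.8],"grip":0},{"twist":[0.07,-0.09,0.02],"linear":[0.21,-0.1,1.2],"grip":0},{"twist":[0.07,-0.09,0.02],"linear":[0.21,-0.1,1.48],"grip":0},{"twist":[0.07,-0.09,0.02],"linear":[0.21,-0.1,1.48],"grip":0},{"twist":[0.07,-0.09,0.02],"linear":[0.21,-0.1,1.48],"grip":0}]}}

```text
time: 9.13
tcp_pos: [0.4154, -0.2444, 0.0883]
tcp_rot: [0.013, 0.983, -0.098, 0.153]
contact_force: [0.5, -0.1, -1.7]
gripper_width: 0.0171
gripper_force: 89.2
```

Run:
```python
from seen import *
s=ctrl.get_state();print(s['contact_force'].round(1),s['moment'].round(2))
scoop_now(TR)
go([tg(TR,-.135,.004,0),tg(TR,-.135,.002,0)])
```

```text
[ 0.5 -0.1 -1.7] [0.06 0.27 0.02]
lip in base mm [-136.3    0.4   10.2] eul zyx [-0.06  0.18  0.14]
twist [-0.02, 0.03, -0.02] linear [-0.02, 0.01, 0.16] rows>=0.2
twist [0.0, 0.0, 0.0] linear [-0.02, -0.0, 0.05] rows>=0.1
[-0.79 -0.06  2.25  0.27  0.7   0.79] err 0.0000 marg 0.30
[-0.79 -0.05  2.25  0.27  0.7   0.79] err 0.0000 marg 0.30
```

Emit:
{"api": "arm_command", "payload": {"targets": [{"twist":[-0.02,-0.1,-0.02],"linear":[-0.01,0.01,0.04],"grip":0},{"twist":[-0.02,-0.22,-0.02],"linear":[-0.02,0.01,0.08],"grip":0},{"twist":[-0.02,-0.22,-0.02],"linear":[-0.02,0.01,0.08],"grip":0},{"twist":[-0.02,-0.22,-0.02],"linear":[-0.02,0.01,0.08],"grip":0}]}}

```text
time: 9.47
tcp_pos: [0.4153, -0.245, 0.0846]
tcp_rot: [0.013, 0.985, -0.097, 0.141]
contact_force: [-1.1, -0.5, 1.3]
gripper_width: 0.0167
gripper_force: 89.6
```

Run:
```python
from seen import *
s=ctrl.get_state();print(s['contact_force'].round(1),s['moment'].round(2))
scoop_now(TR)
```

```text
[-1.1 -0.5  1.3] [-0.09  0.16 -0.08]
lip in base mm [-138.2   -0.3    3.8] eul zyx [-0.    1.49 -0.03]
```

Emit:
{"api": "arm_command", "payload": {"targets": [{"twist":[0,0,0],"linear":[-0.02,0,0.05],"grip":0},{"twist":[0,0,0],"linear":[-0.02,0,0.05],"grip":0},{"twist":[0,0,0],"linear":[-0.02,0,0.05],"grip":0}]}}

```text
time: 9.72
tcp_pos: [0.4154, -0.2452, 0.0836]
tcp_rot: [0.013, 0.985, -0.097, 0.142]
contact_force: [-7.4, 2.1, 10.7]
gripper_width: 0.0166
gripper_force: 91.4
```

Run:
```python
from seen import *
s=ctrl.get_state();print(s['contact_force'].round(1),s['moment'].round(2))
scoop_now(TR)
go([tg(TR,-.045,.003,-1)])
```

```text
[-7.4  2.1 10.7] [0.2  0.02 0.09]
lip in base mm [-138.    -0.4    2.9] eul zyx [ 0.    1.44 -0.03]
twist [0.0, 0.07, 0.0] linear [2.21, -0.02, 0.67] rows>=2.2
[-0.67  0.13  2.05  0.21  0.71  0.95] err 0.0000 marg 0.50
```

Emit:
{"api": "arm_command", "payload": {"targets": [{"twist":[0,0,0],"linear":[0.27,0,0.07],"grip":0},{"twist":[0,0,0],"linear":[0.54,0,0.15],"grip":0},{"twist":[0,0,0],"linear":[0.81,0,0.23],"grip":0},{"twist":[0,0,0],"linear":[1.08,0,0.31],"grip":0},{"twist":[0,0,0],"linear":[1.35,-0.01,0.39],"grip":0},{"twist":[0,0,0],"linear":[1.62,-0.01,0.47],"grip":0},{"twist":[0,0,0],"linear":[1.85,-0.01,0.54],"grip":0},{"twist":[0,0,0],"linear":[1.85,-0.01,0.54],"grip":0}]}}

```text
time: 10.38
tcp_pos: [0.4928, -0.2605, 0.0838]
tcp_rot: [0.013, 0.985, -0.097, 0.143]
contact_force: [1.2, -1.0, 0.9]
gripper_width: 0.0166
gripper_force: 89.7
```

Run:
```python
from seen import *
s=ctrl.get_state();print(s['contact_force'].round(1),s['moment'].round(2))
scoop_now(TR)
go([tg(TR,-.045,.003,-1)])
snap('side','s3.png')
im=cv2.imread('pics/s3.png')[260:350,350:470];cv2.imwrite('pics/s3c.png',cv2.resize(im,None,fx=5,fy=5,interpolation=2))
```

```text
[ 1.2 -1.   0.9] [-0.12 -0.45 -0.  ]
lip in base mm [-58.9  -0.6   3.4] eul zyx [-0.01  1.31 -0.06]
twist [0.01, 0.05, 0.0] linear [0.32, -0.01, 0.12] rows>=0.3
[-0.67  0.13  2.05  0.21  0.71  0.95] err 0.0000 marg 0.50
```

View pics/s3c.png

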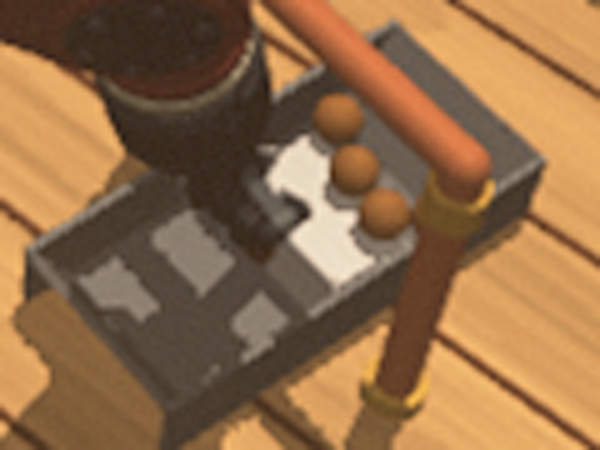

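The side crop shows three balls in a row at the front of the pan at (340,118), (355,170) and (385,213). The fourth is probably behind the arm or the pipe. I'll push on to the foot of the slope.

Emit:
{"api": "arm_command", "payload": {"targets": [{"twist":[0,0,0],"linear":[0.1,0,0.05],"grip":0},{"twist":[0,0,0],"linear":[0.2,0,0.08],"grip":0},{"twist":[0,0,0],"linear":[0.3,0,0.11],"grip":0},{"twist":[0,0,0],"linear":[0.3,0,0.11],"grip":0},{"twist":[0,0,0],"linear":[0.3,0,0.11],"grip":0}]}}

```text
time: 10.85
tcp_pos: [0.5032, -0.2618, 0.0817]
tcp_rot: [0.013, 0.985, -0.097, 0.142]
contact_force: [-4.1, 0.7, 6.2]
gripper_width: 0.0169
gripper_force: 90.6
```

Run:
```python
from seen import *
s=ctrl.get_state();print(s['contact_force'].round(1),s['moment'].round(2))
scoop_now(TR)
S=snap('top');P=cloud(S);I=S['pixels'].astype(int)
o=R.from_euler('z',-11.1,degrees=True)
for n in('top','side'):
    S=snap(n);P=cloud(S);I=S['pixels'].astype(int)
    Q=(P-TR[0]).reshape(-1,3)@o.as_matrix();c=I.reshape(-1,3)
    m=(c[:,0]>c[:,2]*1.8)&(c[:,0]>70)&(abs(Q[:,1])<.052)&(Q[:,0]>-.15)&(Q[:,0]<-.01)&(Q[:,2]>.008)&(Q[:,2]<.06)
    Q=Q[m]
    from scipy.cluster.hierarchy import fclusterdata
    l=fclusterdata(Q,.006,'distance')
    for i in set(l):
        a=Q[l==i]
        if len(a)>8: print(n,len(a),'mean',(a.mean(0)*1e3).round(1),'max',(a.max(0)*1e3).round(1),'min',(a.min(0)*1e3).round(1))
```

```text
[-4.1  0.7  6.2] [-0.16 -0.17  0.03]
lip in base mm [-48.7   0.1   0.9] eul zyx [-0.    1.48 -0.01]
top 51 mean [-70.6 -17.1  31.9] max [-59.8  -5.8  40.1] min [-81.4 -28.9  21.5]
top 56 mean [-50.2 -36.4  31.2] max [-36.9 -26.   43. ] min [-61.8 -49.5  19.9]
top 52 mean [-53.6   8.1  31.6] max [-41.6  19.1  42.7] min [-64.4  -3.5  22.5]
top 42 mean [-52.4  40.5  31.7] max [-42.   51.   41.6] min [-61.7  29.4  23.1]
side 88 mean [-70.9 -22.4  26.2] max [-57.7  -8.5  36.6] min [-80.9 -37.1  13.2]
side 80 mean [-51.7  36.3  25.8] max [-39.   49.3  35.9] min [-61.4  25.3  13.5]
side 77 mean [-55.    4.   26.5] max [-42.5  19.4  35.9] min [-64.8  -7.   15.1]
```

Run:
```python
from seen import *
go([tg(TR,-.043,.0015,-.5),tg(TR,-.034,.0145,7),tg(TR,-.026,.026,14),tg(TR,-.035,.040,15)])
```

```text
twist [0.0, 0.16, -0.0] linear [0.09, 0.0, 0.06] rows>=0.1
twist [0.01, 1.25, -0.0] linear [-0.03, 0.0, 0.07] rows>=1.0
twist [0.0, 1.17, -0.01] linear [-0.01, 0.0, 0.11] rows>=1.0
twist [0.0, 0.16, 0.0] linear [-0.06, 0.0, -0.37] rows>=0.4
[-0.68  0.14  2.05  0.22  0.69  0.94] err 0.0000 marg 0.50
[-0.72  0.1   2.14  0.41  0.56  0.74] err 0.0000 marg 0.41
[-0.75  0.08  2.21  0.69  0.46  0.45] err 0.0000 marg 0.33
[-0.77  0.04  2.24  0.71  0.47  0.42] err 0.0000 marg 0.31
```

Emit:
{"api": "arm_command", "payload": {"targets": [{"twist":[0,0.08,0],"linear":[0.06,0,0.03],"grip":0},{"twist":[0,0.16,0],"linear":[0.12,0,0.05],"grip":0},{"twist":[0,0.16,0],"linear":[0.15,0,0.06],"grip":0},{"twist":[0,0.16,0],"linear":[0.15,0,0.06],"grip":0}]}}

```text
time: 11.33
tcp_pos: [0.5062, -0.2625, 0.0815]
tcp_rot: [0.013, 0.985, -0.096, 0.146]
contact_force: [-21.8, 4.0, 25.9]
gripper_width: 0.0165
gripper_force: 93.5
```

Run:
```python
from seen import *
s=ctrl.get_state();print(s['contact_force'].round(1),s['moment'].round(2),s['gripper_width'])
scoop_now(TR)
go([tg(TR,-.034,.0155,7),tg(TR,-.026,.027,14),tg(TR,-.035,.042,15)])
```

```text
[-21.8   4.   25.9] [ 0.06  2.25 -0.14] 0.01654214144914655
lip in base mm [-44.9   0.4   1.7] eul zyx [0.17 0.99 0.02]
twist [-0.01, 1.33, 0.02] linear [0.0, 0.0, 0.08] rows>=1.1
twist [0.01, 1.17, 0.0] linear [-0.02, 0.0, 0.11] rows>=1.0
twist [-0.0, 0.17, 0.0] linear [-0.04, 0.0, -0.39] rows>=0.4
[-0.72  0.1   2.14  0.41  0.56  0.75] err 0.0000 marg 0.41
[-0.75  0.08  2.21  0.69  0.46  0.45] err 0.0000 marg 0.33
[-0.77  0.03  2.24  0.7   0.48  0.43] err 0.0000 marg 0.31
```

Emit:
{"api": "arm_command", "payload": {"targets": [{"twist":[0,0.3,0],"linear":[-0.02,0,-0.02],"grip":0},{"twist":[0,0.6,0],"linear":[-0.04,0,0],"grip":0},{"twist":[0,0.9,0],"linear":[-0.04,0,0.02],"grip":0},{"twist":[0,1.2,0],"linear":[-0.04,0,0.04],"grip":0},{"twist":[0,1.4,0],"linear":[-0.04,0,0.05],"grip":0},{"twist":[0,1.4,0],"linear":[-0.04,0,0.05],"grip":0},{"twist":[0,1.4,0],"linear":[-0.04,0,0.05],"grip":0}]}}

```text
time: 11.92
tcp_pos: [0.5066, -0.2614, 0.0762]
tcp_rot: [0.019, 0.971, -0.096, 0.219]
contact_force: [-0.3, -0.8, -1.7]
gripper_width: 0.017
gripper_force: 89.4
```

```bash
cat > balls.py <<'E'
from seen import *
from scipy.cluster.hierarchy import fclusterdata
def balls(cams=('top','side'),base=TR,x=(-.16,-.01),y=.052,z=(.008,.12)):
    o=R.from_euler('z',base[1],degrees=True)
    for n in cams:
        S=snap(n);P=cloud(S);I=S['pixels'].astype(int)
        Q=(P-base[0]).reshape(-1,3)@o.as_matrix();c=I.reshape(-1,3)
        m=(c[:,0]>c[:,2]*1.8)&(c[:,0]>70)&(abs(Q[:,1])<y)&(Q[:,0]>x[0])&(Q[:,0]<x[1])&(Q[:,2]>z[0])&(Q[:,2]<z[1])
        Q=Q[m]
        if len(Q)<3: print(n,'none');continue
        l=fclusterdata(Q,.006,'distance')
        for i in set(l):
            a=Q[l==i]
            if len(a)>8: print(n,len(a),'mean',(a.mean(0)*1e3).round(1),'max',(a.max(0)*1e3).round(1),'min',(a.min(0)*1e3).round(1))
E
python3 - <<'E'
from balls import *
s=ctrl.get_state();print(s['contact_force'].round(1),s['moment'].round(2),s['gripper_width'])
scoop_now(TR)
go([tg(TR,-.028,.029,14),tg(TR,-.035,.042,15)])
balls()
E
```

```text
[-0.3 -0.8 -1.7] [ 0.1   0.44 -0.02] 0.016971217404030046
lip in base mm [-34.1   1.3  14.6] eul zyx [-0.05 -7.59  0.11]
twist [-0.01, 1.07, -0.02] linear [-0.0, 0.03, 0.0] rows>=0.9
twist [0.0, 0.17, 0.0] linear [-0.03, -0.0, -0.33] rows>=0.3
[-0.76  0.07  2.22  0.68  0.46  0.45] err 0.0000 marg 0.33
[-0.77  0.03  2.24  0.7   0.48  0.43] err 0.0000 marg 0.31
top 49 mean [-60.3 -29.6  40.1] max [-47.9 -18.9  49.5] min [-71.4 -39.6  34. ]
top 30 mean [-86.    9.5  36.7] max [-78.1  20.9  45.9] min [-91.2  -2.3  24.8]
top 50 mean [-72.7  31.1  38.8] max [-61.9  42.   46.8] min [-82.5  19.9  30.7]
side 56 mean [-67.3 -30.2  34.6] max [-55.6 -19.   45.9] min [-74.4 -42.2  22.7]
side 109 mean [-97.9  -6.4  33. ] max [-86.2  20.6  40.8] min [-106.9  -33.6   22.3]
side 70 mean [-79.9  27.8  34.1] max [-68.7  41.2  43.1] min [-89.2  16.9  22.3]
```

Emit:
{"api": "arm_command", "payload": {"targets": [{"twist":[0,0.35,0],"linear":[0,0.01,0],"grip":0},{"twist":[0,0.7,0],"linear":[0,0.03,0],"grip":0},{"twist":[0,1.07,-0.02],"linear":[0,0.03,0],"grip":0},{"twist":[0,1.07,-0.02],"linear":[0,0.03,0],"grip":0},{"twist":[0,1.07,-0.02],"linear":[0,0.03,0],"grip":0},{"twist":[0,1.07,-0.02],"linear":[0,0.03,0],"grip":0}]}}

```text
time: 12.52
tcp_pos: [0.508, -0.2636, 0.0776]
tcp_rot: [0.026, 0.957, -0.094, 0.274]
contact_force: [-0.2, -0.4, -2.0]
gripper_width: 0.017
gripper_force: 89.3
```

Run:
```python
from balls import *
s=ctrl.get_state();print(s['contact_force'].round(1),s['moment'].round(2),s['gripper_width'])
scoop_now(TR)
balls()
go([tg(TR,-.045,.045,14),tg(TR,-.09,.07,14),tg(TR,-.155,.09,14),tg(TR,-.155,.24,14)])
```

```text
[-0.2 -0.4 -2. ] [ 0.11  0.56 -0.  ] 0.01697683787171602
lip in base mm [-26.1  -0.6  30.8] eul zyx [  0.09 -14.14  -0.06]
top 52 mean [-67.6 -26.9  51.3] max [-55.6 -15.5  62.2] min [-78.4 -37.9  41.6]
top 31 mean [-87.4 -19.8  43.1] max [-77.7  -4.4  51.6] min [-92.9 -31.5  35.5]
top 50 mean [-76.5  31.2  48.8] max [-64.7  41.7  56. ] min [-87.   21.2  38.4]
top 26 mean [-87.8  10.1  44.4] max [-80.8  20.1  53.6] min [-93.6  -0.3  35.4]
side 122 mean [-82.2 -27.1  43.9] max [-59.8 -11.2  56.7] min [-100.7  -41.1   29.9]
side 133 mean [-84.3  16.7  42.6] max [-65.2  40.4  52.2] min [-101.    -5.9   30.9]
side 14 mean [-127.1   -5.6   55.9] max [-120.2    1.6   63.8] min [-134.1   -9.9   46.2]
twist [0.0, -0.03, 0.02] linear [-0.22, -0.02, -0.55] rows>=0.6
twist [0.0, -0.0, -0.0] linear [-0.62, 0.0, -1.13] rows>=1.2
twist [0.0, -0.0, -0.0] linear [-1.12, 0.0, -1.28] rows>=1.6
twist [0.0, -0.0, -0.0] linear [1.98, -0.01, -3.19] rows>=3.6
[-0.78  0.    2.25  0.65  0.5   0.48] err 0.0000 marg 0.30
[-0.85 -0.15  2.33  0.61  0.6   0.47] err 0.0000 marg 0.22
[-0.98 -0.36  2.44  0.59  0.74  0.42] err 0.0000 marg 0.11
[-0.98 -0.58  2.27  0.44  1.08  0.65] err 0.0000 marg 0.20
```

Emit:
{"api": "arm_command", "payload": {"targets": [{"twist":[0,0,0],"linear":[-0.06,0,-0.15],"grip":0},{"twist":[0,0,0],"linear":[-0.14,-0.01,-0.35],"grip":0},{"twist":[0,0,0.02],"linear":[-0.24,-0.02,-0.58],"grip":0},{"twist":[0,0,0.02],"linear":[-0.36,-0.02,-0.8],"grip":0},{"twist":[0,0,0.02],"linear":[-0.5,-0.02,-1.05],"grip":0},{"twist":[0,0,0.02],"linear":[-0.65,-0.02,-1.35],"grip":0},{"twist":[0,0,0.02],"linear":[-0.78,-0.02,-1.58],"grip":0},{"twist":[0,0,0.02],"linear":[-0.84,-0.02,-1.68],"grip":0}]}}

```text
time: 13.28
tcp_pos: [0.4442, -0.2503, 0.1174]
tcp_rot: [0.026, 0.957, -0.095, 0.275]
contact_force: [1.0, 0.3, -2.8]
gripper_width: 0.0168
gripper_force: 89.3
```

Emit:
{"api": "arm_command", "payload": {"targets": [{"twist":[0,0,0],"linear":[-0.08,0,-0.08],"grip":0},{"twist":[0,0,0],"linear":[-0.22,0,-0.24],"grip":0},{"twist":[0,0,0],"linear":[-0.42,0,-0.45],"grip":0},{"twist":[0,0,0],"linear":[-0.65,0,-0.7],"grip":0},{"twist":[0,0,0],"linear":[-0.88,0,-0.95],"grip":0},{"twist":[0,0,0],"linear":[-1.08,0,-1.15],"grip":0},{"twist":[0,0,0],"linear":[-1.18,0,-1.25],"grip":0},{"twist":[0,0,0],"linear":[-1.18,0,-1.25],"grip":0}]}}

```text
time: 13.95
tcp_pos: [0.379, -0.2374, 0.1339]
tcp_rot: [0.026, 0.957, -0.095, 0.274]
contact_force: [0.1, -0.5, -1.4]
gripper_width: 0.0166
gripper_force: 89.3
```

Run:
```python
from balls import *
s=ctrl.get_state();print(s['time'],s['contact_force'].round(1),s['joint_pos'].round(2),s['dq'].round(2))
scoop_now(TR)
balls(('wrist','side'),x=(-.27,-.01),z=(.008,.16))
go([tg(TR,-.160,.25,14)])
snap('wrist','w4.png')
```

```text
13.95 [ 0.1 -0.5 -1.4] [-0.99 -0.36  2.45  0.6   0.74  0.4 ] [ 0.02  0.03 -0.02  0.01 -0.03  0.01]
lip in base mm [-157.7    0.    87.3] eul zyx [ -0.09 -14.17  -0.  ]
wrist 1239 mean [-259.4    0.6  113.2] max [-246.2    9.3  126.7] min [-270.    -7.9   97.2]
wrist 7773 mean [-214.6   -2.7  100.6] max [-186.2   42.2  110.4] min [-234.9  -40.9   87.6]
side 33 mean [-258.1   -2.   111.7] max [-247.5    6.8  126.2] min [-269.6   -8.5   98.7]
side 163 mean [-216.6   15.3   99. ] max [-197.4   41.5  109.2] min [-232.4   -7.2   83.7]
side 169 mean [-211.6  -27.9  100. ] max [-187.5  -10.1  112.2] min [-234.3  -42.2   86.2]
twist [0.01, -0.03, -0.01] linear [2.1, -0.01, -3.49] rows>=3.9
[-0.99 -0.6   2.26  0.44  1.11  0.65] err 0.0000 marg 0.18
```

View pics/w4.png

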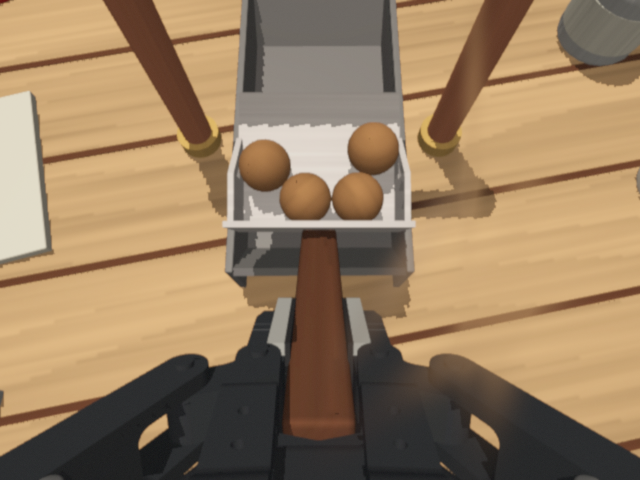

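All four balls are in the pan, at (265,165), (373,148), (305,198) and (357,198). Next I carry them over to the tray.

```bash
cat >> kin.py <<'E'
def lipw(base,x,z,pitch,y=0,yaw=0):
    o,h=base;return np.r_[o+R.from_euler('z',h,degrees=True).apply([x,y,z]),h+yaw,pitch]
def path(kn,n,m=8):
    """smooth (ease in/out) path through knots of [x,y,z,heading,pitch] of the lip, n rows, calls of m rows"""
    from scipy.interpolate import PchipInterpolator
    kn=np.array(kn);d=np.r_[0,np.cumsum(np.linalg.norm(np.diff(kn[:,:3],axis=0),axis=1)+np.abs(np.diff(kn[:,4]))*.003+1e-6)];f=PchipInterpolator(d/d[-1],kn)
    u=np.arange(1,n+1)/n;u=u*u*(3-2*u)
    W=[tg((np.r_[a[:2],0],a[3]),0,a[2],a[4]) for a in f(u)]
    p0,r0=now();j=ctrl.get_state()['joint_pos'];mg=9;em=0
    for i in range(0,n,m):
        print('call')
        for p,r in W[i:i+m]:
            l=np.round(r0.inv().apply(p-p0)/.04,2);t=np.round(np.degrees((r0.inv()*r).as_rotvec())/6,2);print('  t',t.tolist(),'l',l.tolist())
            jn,e=ik(p,r,j);j=jn;mg=min(mg,(j-LIM[:,0]).min(),(LIM[:,1]-j).min());em=max(em,e)
        p0,r0=p0+r0.apply(l*.04),r0*R.from_rotvec(np.radians(t*6))
    print('end j',j.round(2),'marg %.2f err %.4f'%(mg,em))
E
python3 - <<'E'
from kin import *
a=lipw(TR,-.1577,.0873,14.2);path([a,lipw(TR,-.16,.25,14.2)],8)
E
cat > c2.py <<'E'
from kin import *
import kin
# check forward: feasibility of the carry and tip
j=ik(*tg(TR,-.16,.25,14),ctrl.get_state()['joint_pos'])[0]
for k in [(lipw(TR,-.16,.25,14)),np.array([.55,-.13,.25,-5,14]),np.array([.57,0,.25,0,14]),np.array([.57,.15,.22,5,14]),lipw(UN,-.125,.2,14,yaw=19),lipw(UN,-.125,.11,8,yaw=19),lipw(UN,-.125,.1,0,yaw=19),lipw(UN,-.125,.08,-15,yaw=19),lipw(UN,-.125,.06,-35,yaw=19)]:
    p,r=tg((np.r_[k[:2],0],k[3]),0,k[2],k[4]);j,e=ik(p,r,j);print(k.round(3),j.round(2),'%.4f %.2f'%(e,min((j-LIM[:,0]).min(),(LIM[:,1]-j).min())))
E
python3 c2.py
```

```text
call
  t [0.0, 0.0, -0.01] l [0.07, 0.0, -0.16]
  t [0.0, 0.0, -0.01] l [0.31, -0.0, -0.55]
  t [0.0, 0.0, -0.01] l [0.64, -0.0, -1.11]
  t [0.0, 0.0, -0.01] l [1.03, -0.0, -1.75]
  t [0.0, 0.0, -0.01] l [1.42, -0.01, -2.39]
  t [0.0, 0.0, -0.01] l [1.75, -0.01, -2.94]
  t [0.0, 0.0, -0.01] l [1.99, -0.01, -3.34]
  t [0.0, 0.0, -0.01] l [2.08, -0.01, -3.49]
end j [-0.99 -0.6   2.27  0.44  1.11  0.65] marg 0.11 err 0.0000
[  0.507  -0.263   0.25  -11.1    14.   ] [-0.99 -0.6   2.26  0.44  1.11  0.65] 0.0000 0.18
[ 0.55 -0.13  0.25 -5.   14.  ] [-0.64 -0.67  2.3   0.33  1.05  0.93] 0.0000 0.11
[ 0.57  0.    0.25  0.   14.  ] [-0.26 -0.68  2.31  0.16  0.98  1.26] 0.0000 0.10
[ 0.57  0.15  0.22  5.   14.  ] [ 0.19 -0.57  2.3  -0.07  0.85  1.71] 0.0000 0.21
[ 0.565  0.295  0.2   10.05  14.   ] [ 0.53 -0.35  2.21 -0.26  0.78  2.07] 0.0000 0.34
[ 0.565  0.295  0.11  10.05   8.   ] [ 0.5  -0.19  2.21 -0.21  0.71  2.03] 0.0000 0.34
[ 0.565  0.295  0.1   10.05   0.   ] [ 0.47 -0.11  2.1  -0.11  0.87  1.93] 0.0000 0.45
[  0.565   0.295   0.08   10.05  -15.   ] [ 0.41  0.07  1.87 -0.01  1.15  1.81] 0.0000 0.68
[  0.565   0.295   0.06   10.05  -35.   ] [0.36 0.36 1.53 0.06 1.54 1.75] 0.0000 0.83
```

Emit:
{"api": "arm_command", "payload": {"targets": [{"twist":[0,0,0],"linear":[0.07,0,-0.16],"grip":0},{"twist":[0,0,0],"linear":[0.31,0,-0.55],"grip":0},{"twist":[0,0,0],"linear":[0.64,0,-1.11],"grip":0},{"twist":[0,0,0],"linear":[1.03,0,-1.75],"grip":0},{"twist":[0,0,0],"linear":[1.42,-0.01,-2.39],"grip":0},{"twist":[0,0,0],"linear":[1.75,-0.01,-2.94],"grip":0},{"twist":[0,0,0],"linear":[1.99,-0.01,-3.34],"grip":0},{"twist":[0,0,0],"linear":[2.08,-0.01,-3.49],"grip":0}]}}

```text
time: 14.77
tcp_pos: [0.3776, -0.2383, 0.3015]
tcp_rot: [0.028, 0.956, -0.094, 0.277]
contact_force: [-0.0, -0.3, -1.6]
gripper_width: 0.0166
gripper_force: 89.4
```

Emit:
{"api": "arm_command", "payload": {"targets": [{"twist":[0,0,0],"linear":[0,0,0],"grip":0},{"twist":[0,0,0],"linear":[0,0,0],"grip":0}]}}

```text
time: 14.93
tcp_pos: [0.376, -0.2365, 0.2955]
tcp_rot: [0.025, 0.957, -0.095, 0.274]
contact_force: [-0.3, -0.1, -1.9]
gripper_width: 0.0167
gripper_force: 89.4
```

Run:
```python
from kin import *
L=scoop_now(TR)
path([lipw(TR,L[0],L[2],14.2,y=L[1]),np.array([.55,-.13,.25,-5,14]),np.array([.57,0,.25,0,14]),np.array([.57,.15,.23,5,14]),lipw(UN,-.125,.2,14,yaw=19)],32)
```

```text
lip in base mm [-160.9    0.5  248.6] eul zyx [ -0.02 -14.08   0.07]
call
  t [-0.0, 0.02, -0.02] l [0.0, -0.04, 0.01]
  t [0.02, 0.02, -0.05] l [0.02, -0.14, 0.02]
  t [0.05, 0.01, -0.1] l [0.06, -0.31, 0.04]
  t [0.09, 0.01, -0.17] l [0.1, -0.54, 0.06]
  t [0.14, 0.01, -0.25] l [0.16, -0.82, 0.09]
  t [0.2, 0.0, -0.34] l [0.21, -1.16, 0.12]
  t [0.27, -0.01, -0.45] l [0.27, -1.55, 0.15]
  t [0.34, -0.01, -0.57] l [0.32, -1.97, 0.17]
call
  t [0.08, -0.0, -0.13] l [0.07, -0.46, 0.04]
  t [0.16, -0.01, -0.26] l [0.13, -0.96, 0.08]
  t [0.25, -0.01, -0.39] l [0.17, -1.49, 0.11]
  t [0.33, -0.01, -0.53] l [0.22, -2.05, 0.14]
  t [0.42, -0.01, -0.67] l [0.26, -2.63, 0.16]
  t [0.5, -0.01, -0.81] l [0.27, -3.23, 0.18]
  t [0.59, -0.01, -0.94] l [0.26, -3.84, 0.17]
  t [0.67, -0.01, -1.08] l [0.19, -4.44, 0.14]
call
  t [0.08, -0.0, -0.12] l [-0.02, -0.61, 0.04]
  t [0.16, -0.0, -0.25] l [-0.06, -1.22, 0.12]
  t [0.23, -0.0, -0.37] l [-0.11, -1.82, 0.22]
  t [0.3, -0.0, -0.48] l [-0.17, -2.4, 0.32]
  t [0.37, -0.0, -0.6] l [-0.22, -2.96, 0.41]
  t [0.44, -0.0, -0.71] l [-0.27, -3.5, 0.5]
  t [0.51, -0.0, -0.82] l [-0.32, -4.0, 0.58]
  t [0.57, -0.0, -0.92] l [-0.38, -4.47, 0.67]
call
  t [0.06, -0.0, -0.09] l [-0.02, -0.44, 0.1]
  t [0.11, -0.0, -0.17] l [-0.04, -0.82, 0.19]
  t [0.16, -0.0, -0.25] l [-0.06, -1.16, 0.28]
  t [0.2, -0.0, -0.31] l [-0.09, -1.45, 0.35]
  t [0.23, -0.0, -0.36] l [-0.1, -1.69, 0.41]
  t [0.25, -0.0, -0.4] l [-0.12, -1.86, 0.46]
  t [0.27, -0.0, -0.42] l [-0.12, -1.96, 0.49]
  t [0.27, -0.0, -0.43] l [-0.13, -2.0, 0.5]
end j [ 0.53 -0.35  2.21 -0.26  0.78  2.07] marg 0.10 err 0.0000
```

Emit:
{"api": "arm_command", "payload": {"targets": [{"twist":[0,0.02,-0.02],"linear":[0,-0.04,0.01],"grip":0},{"twist":[0.02,0.02,-0.05],"linear":[0.02,-0.14,0.02],"grip":0},{"twist":[0.05,0.01,-0.1],"linear":[0.06,-0.31,0.04],"grip":0},{"twist":[0.09,0.01,-0.17],"linear":[0.1,-0.54,0.06],"grip":0},{"twist":[0.14,0.01,-0.25],"linear":[0.16,-0.82,0.09],"grip":0},{"twist":[0.2,0,-0.34],"linear":[0.21,-1.16,0.12],"grip":0},{"twist":[0.27,-0.01,-0.45],"linear":[0.27,-1.55,0.15],"grip":0},{"twist":[0.34,-0.01,-0.57],"linear":[0.32,-1.97,0.17],"grip":0}]}}

```text
time: 15.6
tcp_pos: [0.406, -0.161, 0.2971]
tcp_rot: [0.016, 0.96, -0.061, 0.274]
contact_force: [0.3, -0.0, -1.7]
gripper_width: 0.0165
gripper_force: 89.3
```

Emit:
{"api": "arm_command", "payload": {"targets": [{"twist":[0.08,0,-0.13],"linear":[0.07,-0.46,0.04],"grip":0},{"twist":[0.16,-0.01,-0.26],"linear":[0.13,-0.96,0.08],"grip":0},{"twist":[0.25,-0.01,-0.39],"linear":[0.17,-1.49,0.11],"grip":0},{"twist":[0.33,-0.01,-0.53],"linear":[0.22,-2.05,0.14],"grip":0},{"twist":[0.42,-0.01,-0.67],"linear":[0.26,-2.63,0.16],"grip":0},{"twist":[0.5,-0.01,-0.81],"linear":[0.27,-3.23,0.18],"grip":0},{"twist":[0.59,-0.01,-0.94],"linear":[0.26,-3.84,0.17],"grip":0},{"twist":[0.67,-0.01,-1.08],"linear":[0.19,-4.44,0.14],"grip":0}]}}

```text
time: 16.27
tcp_pos: [0.4374, 0.0148, 0.297]
tcp_rot: [-0.003, 0.962, 0.003, 0.275]
contact_force: [0.3, -0.1, -1.6]
gripper_width: 0.0166
gripper_force: 89.3
```

Emit:
{"api": "arm_command", "payload": {"targets": [{"twist":[0.08,0,-0.12],"linear":[-0.02,-0.61,0.04],"grip":0},{"twist":[0.16,0,-0.25],"linear":[-0.06,-1.22,0.12],"grip":0},{"twist":[0.23,0,-0.37],"linear":[-0.11,-1.82,0.22],"grip":0},{"twist":[0.3,0,-0.48],"linear":[-0.17,-2.4,0.32],"grip":0},{"twist":[0.37,0,-0.6],"linear":[-0.22,-2.96,0.41],"grip":0},{"twist":[0.44,0,-0.71],"linear":[-0.27,-3.5,0.5],"grip":0},{"twist":[0.51,0,-0.82],"linear":[-0.32,-4.0,0.58],"grip":0},{"twist":[0.57,0,-0.92],"linear":[-0.38,-4.47,0.67],"grip":0}]}}

```text
time: 16.93
tcp_pos: [0.4365, 0.1939, 0.2661]
tcp_rot: [-0.018, 0.96, 0.058, 0.274]
contact_force: [-0.2, -0.1, -2.3]
gripper_width: 0.0169
gripper_force: 89.3
```

Emit:
{"api": "arm_command", "payload": {"targets": [{"twist":[0.06,0,-0.09],"linear":[-0.02,-0.44,0.1],"grip":0},{"twist":[0.11,0,-0.17],"linear":[-0.04,-0.82,0.19],"grip":0},{"twist":[0.16,0,-0.25],"linear":[-0.06,-1.16,0.28],"grip":0},{"twist":[0.2,0,-0.31],"linear":[-0.09,-1.45,0.35],"grip":0},{"twist":[0.23,0,-0.36],"linear":[-0.1,-1.69,0.41],"grip":0},{"twist":[0.25,0,-0.4],"linear":[-0.12,-1.86,0.46],"grip":0},{"twist":[0.27,0,-0.42],"linear":[-0.12,-1.96,0.49],"grip":0},{"twist":[0.27,0,-0.43],"linear":[-0.13,-2.0,0.5],"grip":0}]}}

```text
time: 17.6
tcp_pos: [0.434, 0.2722, 0.247]
tcp_rot: [-0.025, 0.958, 0.083, 0.273]
contact_force: [0.3, -0.2, -2.1]
gripper_width: 0.0171
gripper_force: 89.3
```

Emit:
{"api": "arm_command", "payload": {"targets": [{"twist":[0,0,0],"linear":[0,0,0],"grip":0},{"twist":[0,0,0],"linear":[0,0,0],"grip":0}]}}

```text
time: 17.77
tcp_pos: [0.4344, 0.2714, 0.2474]
tcp_rot: [-0.025, 0.958, 0.082, 0.274]
contact_force: [-0.8, -0.8, -1.1]
gripper_width: 0.017
gripper_force: 89.3
```

Run:
```python
from balls import *
s=ctrl.get_state();print(s['time'],s['contact_force'].round(1),s['dq'].round(2))
L=scoop_now(UN)
balls(('wrist',),base=UN,x=(-.25,-.1),y=.07,z=(.15,.3))
snap('wrist','w5.png')
path([lipw(UN,L[0],L[2],14,y=L[1],yaw=19),lipw(UN,-.125,.11,8,yaw=19)],8)
```

```text
17.7667 [-0.8 -0.8 -1.1] [-0.01 -0.    0.    0.   -0.   -0.  ]
lip in base mm [-124.2   -0.8  200.6] eul zyx [ 18.95 -14.09  -0.07]
wrist 3168 mean [-233.   -37.7  242.6] max [-202.6  -21.   267.3] min [-250.   -51.9  206.7]
wrist 7740 mean [-177.2  -22.3  213.9] max [-141.6   23.6  223.8] min [-200.4  -54.7  201.2]
call
  t [0.02, -0.06, -0.01] l [-0.04, -0.0, 0.07]
  t [0.02, -0.17, -0.01] l [-0.14, -0.0, 0.26]
  t [0.01, -0.33, -0.01] l [-0.29, -0.01, 0.53]
  t [0.01, -0.52, -0.01] l [-0.46, -0.01, 0.85]
  t [0.01, -0.7, -0.01] l [-0.62, -0.01, 1.16]
  t [0.01, -0.86, -0.01] l [-0.77, -0.02, 1.43]
  t [0.01, -0.98, -0.01] l [-0.87, -0.02, 1.63]
  t [0.01, -1.02, -0.01] l [-0.91, -0.02, 1.7]
end j [ 0.5  -0.19  2.21 -0.21  0.71  2.03] marg 0.34 err 0.0000
```

View pics/w5.png

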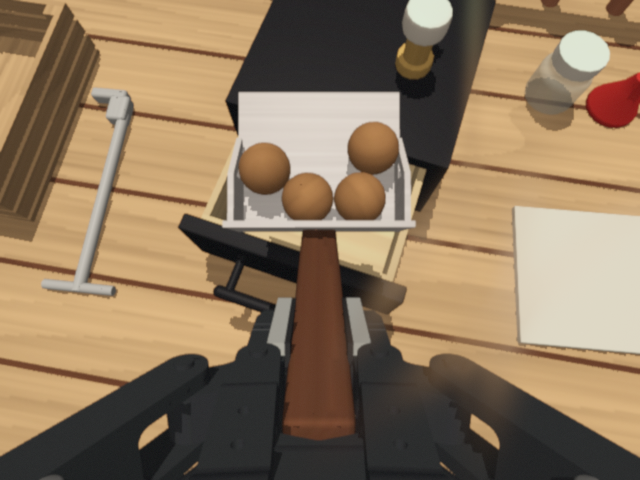

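All four are still held, at (265,168), (307,198), (360,198) and (373,148), over the open tray.

Emit:
{"api": "arm_command", "payload": {"targets": [{"twist":[0.02,-0.06,0],"linear":[-0.04,0,0.07],"grip":0},{"twist":[0.02,-0.17,0],"linear":[-0.14,0,0.26],"grip":0},{"twist":[0.01,-0.33,0],"linear":[-0.29,-0.01,0.53],"grip":0},{"twist":[0.01,-0.52,0],"linear":[-0.46,-0.01,0.85],"grip":0},{"twist":[0.01,-0.7,0],"linear":[-0.62,-0.01,1.16],"grip":0},{"twist":[0.01,-0.86,0],"linear":[-0.77,-0.02,1.43],"grip":0},{"twist":[0.01,-0.98,0],"linear":[-0.87,-0.02,1.63],"grip":0},{"twist":[0.01,-1.02,0],"linear":[-0.91,-0.02,1.7],"grip":0}]}}

```text
time: 18.53
tcp_pos: [0.4385, 0.2726, 0.1681]
tcp_rot: [-0.02, 0.972, 0.084, 0.22]
contact_force: [-0.1, -0.1, -2.3]
gripper_width: 0.0167
gripper_force: 89.3
```

Emit:
{"api": "arm_command", "payload": {"targets": [{"twist":[0,0,0],"linear":[0,0,0],"grip":0},{"twist":[0,0,0],"linear":[0,0,0],"grip":0}]}}

```text
time: 18.7
tcp_pos: [0.4394, 0.2734, 0.1705]
tcp_rot: [-0.021, 0.971, 0.084, 0.222]
contact_force: [-0.1, 0.1, -1.7]
gripper_width: 0.0166
gripper_force: 89.3
```

Run:
```python
from kin import *
s=ctrl.get_state();print(s['time'],s['contact_force'].round(1),s['dq'].round(2))
L=scoop_now(UN)
path([lipw(UN,L[0],L[2],8,y=L[1],yaw=19),lipw(UN,-.125,.098,0,yaw=19),lipw(UN,-.125,.085,-10,yaw=19),lipw(UN,-.125,.07,-22,yaw=19),lipw(UN,-.125,.06,-36,yaw=19)],16)
```

```text
18.7 [-0.1  0.1 -1.7] [ 0.   -0.02 -0.01 -0.   -0.   -0.  ]
lip in base mm [-125.1    0.4  109.8] eul zyx [19.   -7.98 -0.  ]
call
  t [-0.0, -0.07, 0.0] l [0.01, 0.0, -0.0]
  t [-0.0, -0.28, 0.0] l [0.05, 0.0, -0.0]
  t [-0.0, -0.62, 0.0] l [0.12, 0.01, -0.01]
  t [-0.0, -1.05, 0.0] l [0.21, 0.01, -0.01]
  t [-0.01, -1.57, 0.0] l [0.33, 0.01, -0.01]
  t [-0.01, -2.17, 0.0] l [0.47, 0.01, -0.01]
  t [-0.01, -2.81, 0.0] l [0.64, 0.01, 0.01]
  t [-0.01, -3.46, 0.01] l [0.81, 0.01, 0.04]
call
  t [-0.01, -0.66, -0.0] l [0.18, -0.0, -0.01]
  t [-0.01, -1.31, -0.0] l [0.37, -0.01, -0.02]
  t [-0.01, -1.95, -0.0] l [0.57, -0.01, -0.05]
  t [-0.01, -2.56, 0.0] l [0.77, -0.01, -0.07]
  t [-0.01, -3.08, 0.0] l [0.94, -0.01, -0.09]
  t [-0.02, -3.5, 0.0] l [1.08, -0.01, -0.1]
  t [-0.02, -3.77, 0.0] l [1.18, -0.01, -0.11]
  t [-0.02, -3.87, 0.0] l [1.21, -0.01, -0.11]
end j [0.36 0.38 1.52 0.06 1.56 1.75] marg 0.35 err 0.0000
```

Emit:
{"api": "arm_command", "payload": {"targets": [{"twist":[0,-0.2,0],"linear":[0.03,0,0],"grip":0},{"twist":[0,-0.5,0],"linear":[0.09,0,0],"grip":0},{"twist":[0,-0.85,0],"linear":[0.17,0.01,-0.01],"grip":0},{"twist":[0,-1.2,0],"linear":[0.25,0.01,-0.01],"grip":0},{"twist":[0,-1.57,0],"linear":[0.33,0.01,-0.01],"grip":0},{"twist":[0,-1.9,0],"linear":[0.41,0.01,-0.01],"grip":0},{"twist":[0,-2.17,0],"linear":[0.47,0.01,-0.01],"grip":0},{"twist":[0,-2.4,0],"linear":[0.53,0.01,0],"grip":0}]}}

```text
time: 19.37
tcp_pos: [0.4596, 0.2769, 0.1815]
tcp_rot: [-0.011, 0.991, 0.086, 0.1]
contact_force: [-0.7, 0.3, -2.6]
gripper_width: 0.0165
gripper_force: 89.3
```

Run:
```python
from kin import *
s=ctrl.get_state();print(s['time'],s['contact_force'].round(1))
L=scoop_now(UN)
path([lipw(UN,L[0],L[2],-6.5,y=L[1],yaw=19),lipw(UN,-.125,.07,-22,yaw=19),lipw(UN,-.125,.06,-38,yaw=19)],12,6)
```

```text
19.3667 [-0.7  0.3 -2.6]
lip in base mm [-123.8    1.1   91.3] eul zyx [19.09  6.34  0.1 ]
call
  t [-0.02, -0.11, 0.01] l [0.03, -0.01, -0.0]
  t [-0.02, -0.35, 0.01] l [0.08, -0.0, 0.01]
  t [-0.02, -0.72, 0.01] l [0.16, -0.0, 0.02]
  t [-0.02, -1.2, 0.01] l [0.28, 0.0, 0.03]
  t [-0.02, -1.77, 0.01] l [0.43, 0.01, 0.03]
  t [-0.03, -2.41, 0.02] l [0.62, 0.01, 0.03]
call
  t [0.0, -0.65, -0.0] l [0.19, -0.0, -0.06]
  t [-0.0, -1.31, -0.0] l [0.4, -0.01, -0.12]
  t [-0.0, -1.91, -0.0] l [0.6, -0.01, -0.17]
  t [-0.01, -2.41, -0.0] l [0.77, -0.01, -0.22]
  t [-0.01, -2.74, -0.0] l [0.88, -0.01, -0.24]
  t [-0.01, -2.87, -0.0] l [0.92, -0.01, -0.25]
end j [0.35 0.41 1.48 0.06 1.6  1.74] marg 0.56 err 0.0000
```

Emit:
{"api": "arm_command", "payload": {"targets": [{"twist":[-0.02,-0.11,0.01],"linear":[0.03,0,0],"grip":0},{"twist":[-0.02,-0.35,0.01],"linear":[0.08,0,0.01],"grip":0},{"twist":[-0.02,-0.72,0.01],"linear":[0.16,0,0.02],"grip":0},{"twist":[-0.02,-1.2,0.01],"linear":[0.28,0,0.03],"grip":0},{"twist":[-0.02,-1.77,0.01],"linear":[0.43,0.01,0.03],"grip":0},{"twist":[-0.03,-2.41,0.02],"linear":[0.62,0.01,0.03],"grip":0}]}}

```text
time: 19.87
tcp_pos: [0.4826, 0.2805, 0.1845]
tcp_rot: [0.002, 0.996, 0.086, -0.027]
contact_force: [-0.2, 0.2, -0.9]
gripper_width: 0.0171
gripper_force: 89.4
```

Emit:
{"api": "arm_command", "payload": {"targets": [{"twist":[0,-0.65,0],"linear":[0.19,0,-0.06],"grip":0},{"twist":[0,-1.31,0],"linear":[0.4,-0.01,-0.12],"grip":0},{"twist":[0,-1.91,0],"linear":[0.6,-0.01,-0.17],"grip":0},{"twist":[0,-2.41,0],"linear":[0.77,-0.01,-0.22],"grip":0},{"twist":[0,-2.74,0],"linear":[0.88,-0.01,-0.24],"grip":0},{"twist":[0,-2.87,0],"linear":[0.92,-0.01,-0.25],"grip":0},{"twist":[0,-2.87,0],"linear":[0.92,-0.01,-0.25],"grip":0},{"twist":[0,-2.87,0],"linear":[0.92,-0.01,-0.25],"grip":0}]}}

```text
time: 20.53
tcp_pos: [0.5191, 0.2869, 0.1915]
tcp_rot: [0.015, 0.981, 0.084, -0.175]
contact_force: [0.4, -1.2, -1.8]
gripper_width: 0.0169
gripper_force: 89.4
```

Run:
```python
from balls import *
s=ctrl.get_state();print(s['time'],s['contact_force'].round(1))
L=scoop_now(UN)
balls(('side','top','wrist'),base=UN,x=(-.21,-.06),y=.08,z=(.028,.13))
a=snap('wrist')['pixels'][:,:,::-1];b=snap('side')['pixels'][120:240,190:350,::-1]
cv2.imwrite('pics/m6.png',np.hstack([cv2.resize(a,(400,300)),cv2.resize(b,(400,300),interpolation=2)]))
path([lipw(UN,L[0],L[2],-38,y=L[1],yaw=19),lipw(UN,-.135,.13,-15,yaw=19),lipw(UN,-.15,.2,0,yaw=19)],12,6)
```

```text
20.5333 [ 0.4 -1.2 -1.8]
lip in base mm [-126.5   -0.8   57.9] eul zyx [ 1.896e+01  3.805e+01 -1.000e-02]
side 61 mean [-88.4  78.3  50.2] max [-60.2  80.   73. ] min [-112.    74.7   29.1]
side 14 mean [-122.8  -44.7   47.5] max [-115.1  -40.2   51.9] min [-130.1  -48.5   43.1]
side 9 mean [-188.9   62.1   86.5] max [-187.1   71.7   89.2] min [-190.9   50.9   84.8]
top 22 mean [-119.6  -50.2   47.2] max [-111.9  -43.6   56.4] min [-127.7  -55.8   39.5]
wrist 594 mean [-111.5  -41.5   42.9] max [-105.6  -29.3   48.2] min [-122.9  -55.    34.6]
wrist 18 mean [-200.    62.5   86.6] max [-199.5   79.6   87.2] min [-201.1   46.1   85.1]
wrist 54 mean [-200.3  -57.4   86.8] max [-199.1  -38.8   88. ] min [-201.3  -76.4   85.3]
call
  t [0.0, 0.16, -0.0] l [-0.05, 0.0, -0.01]
  t [0.0, 0.58, -0.0] l [-0.23, -0.0, -0.06]
  t [0.01, 1.19, -0.01] l [-0.5, -0.01, -0.14]
  t [0.01, 1.94, -0.01] l [-0.83, -0.03, -0.24]
  t [0.01, 2.74, -0.01] l [-1.19, -0.05, -0.35]
  t [0.01, 3.54, -0.01] l [-1.55, -0.07, -0.48]
call
  t [0.01, 0.76, 0.0] l [-0.27, -0.03, -0.27]
  t [0.01, 1.44, -0.0] l [-0.52, -0.05, -0.53]
  t [0.01, 2.01, -0.0] l [-0.74, -0.08, -0.78]
  t [0.01, 2.44, -0.0] l [-0.9, -0.11, -0.99]
  t [0.01, 2.71, -0.0] l [-1.01, -0.12, -1.13]
  t [0.01, 2.81, -0.0] l [-1.05, -0.13, -1.18]
end j [ 0.5  -0.26  2.02 -0.11  1.09  1.94] marg 0.52 err 0.0000
```

View pics/m6.png

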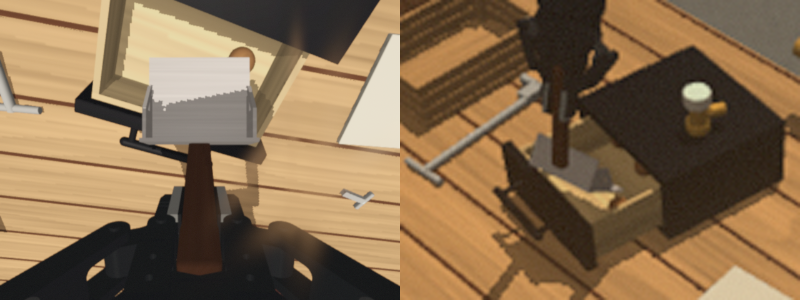

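The scoop is empty. One ball shows at (243,57) in the left half and the others have rolled deeper under the shell. I'll raise the scoop and check the tray on the way back to the tile.

Emit:
{"api": "arm_command", "payload": {"targets": [{"twist":[0,0.16,0],"linear":[-0.05,0,-0.05],"grip":0},{"twist":[0,0.58,0],"linear":[-0.23,0,-0.12],"grip":0},{"twist":[0,1.19,-0.01],"linear":[-0.5,-0.01,-0.2],"grip":0},{"twist":[0,1.94,-0.01],"linear":[-0.83,-0.03,-0.28],"grip":0},{"twist":[0,2.74,-0.01],"linear":[-1.19,-0.05,-0.37],"grip":0},{"twist":[0,3.54,-0.01],"linear":[-1.55,-0.07,-0.48],"grip":0}]}}

```text
time: 21.28
tcp_pos: [0.467, 0.2807, 0.2316]
tcp_rot: [-0.001, 0.996, 0.086, 0.01]
contact_force: [0.1, 0.4, -1.7]
gripper_width: 0.0165
gripper_force: 89.3
```

Emit:
{"api": "arm_command", "payload": {"targets": [{"twist":[0,0.76,0],"linear":[-0.27,-0.03,-0.27],"grip":0},{"twist":[0,1.44,0],"linear":[-0.52,-0.05,-0.53],"grip":0},{"twist":[0,2.01,0],"linear":[-0.74,-0.08,-0.78],"grip":0},{"twist":[0,2.44,0],"linear":[-0.9,-0.11,-0.99],"grip":0},{"twist":[0,2.71,0],"linear":[-1.01,-0.12,-1.13],"grip":0},{"twist":[0,2.81,0],"linear":[-1.05,-0.13,-1.18],"grip":0},{"twist":[0,2.81,0],"linear":[-1.05,-0.13,-1.18],"grip":0},{"twist":[0,2.81,0],"linear":[-1.05,-0.13,-1.18],"grip":0}]}}

```text
time: 21.95
tcp_pos: [0.4244, 0.2786, 0.2775]
tcp_rot: [-0.013, 0.984, 0.085, 0.154]
contact_force: [-0.1, 0.3, -1.2]
gripper_width: 0.0166
gripper_force: 89.4
```

Run:
```python
from balls import *
s=ctrl.get_state();print(s['time'],s['contact_force'].round(1))
L=scoop_now(UN)
c=TI[0]; T=(TI[0],12)
path([lipw(UN,L[0],L[2],0,y=L[1],yaw=19),np.array([.57,.15,.2,11,0]),lipw(T,.04,.11,0)],16)
```

```text
21.95 [-0.1  0.3 -1.2]
lip in base mm [-149.7   -0.2  199.7] eul zyx [ 1.897e+01  1.000e-02 -1.300e-01]
call
  t [0.02, 0.0, -0.0] l [0.0, 0.1, 0.0]
  t [0.03, 0.0, -0.01] l [0.02, 0.37, 0.0]
  t [0.03, 0.0, -0.03] l [0.04, 0.77, 0.01]
  t [0.04, 0.0, -0.04] l [0.07, 1.29, 0.02]
  t [0.04, 0.0, -0.07] l [0.09, 1.88, 0.02]
  t [0.05, 0.0, -0.09] l [0.11, 2.53, 0.03]
  t [0.06, 0.0, -0.12] l [0.11, 3.19, 0.03]
  t [0.07, 0.0, -0.15] l [0.1, 3.84, 0.02]
call
  t [0.01, 0.0, -0.03] l [-0.06, 0.63, 0.1]
  t [0.02, 0.0, -0.06] l [-0.18, 1.22, 0.36]
  t [0.03, 0.0, -0.08] l [-0.34, 1.75, 0.73]
  t [0.04, 0.0, -0.11] l [-0.51, 2.21, 1.13]
  t [0.04, 0.0, -0.13] l [-0.66, 2.58, 1.5]
  t [0.05, 0.0, -0.14] l [-0.79, 2.86, 1.8]
  t [0.05, 0.0, -0.15] l [-0.88, 3.04, 2.0]
  t [0.05, 0.0, -0.16] l [-0.91, 3.1, 2.06]
end j [-0.23 -0.29  2.22  0.16  0.94  1.06] marg 0.33 err 0.0000
```

Emit:
{"api": "arm_command", "payload": {"targets": [{"twist":[0.02,0,0],"linear":[0,0.1,0],"grip":0},{"twist":[0.03,0,-0.01],"linear":[0.02,0.37,0],"grip":0},{"twist":[0.03,0,-0.03],"linear":[0.04,0.77,0.01],"grip":0},{"twist":[0.04,0,-0.04],"linear":[0.07,1.29,0.02],"grip":0},{"twist":[0.04,0,-0.07],"linear":[0.09,1.88,0.02],"grip":0},{"twist":[0.05,0,-0.09],"linear":[0.11,2.53,0.03],"grip":0},{"twist":[0.06,0,-0.12],"linear":[0.11,3.19,0.03],"grip":0},{"twist":[0.07,0,-0.15],"linear":[0.1,3.84,0.02],"grip":0}]}}

```text
time: 22.62
tcp_pos: [0.4553, 0.1263, 0.2771]
tcp_rot: [-0.016, 0.984, 0.093, 0.153]
contact_force: [-0.7, 0.4, -1.5]
gripper_width: 0.0164
gripper_force: 89.4
```

Emit:
{"api": "arm_command", "payload": {"targets": [{"twist":[0.01,0,-0.03],"linear":[-0.06,0.63,0.1],"grip":0},{"twist":[0.02,0,-0.06],"linear":[-0.18,1.22,0.36],"grip":0},{"twist":[0.03,0,-0.08],"linear":[-0.34,1.75,0.73],"grip":0},{"twist":[0.04,0,-0.11],"linear":[-0.51,2.21,1.13],"grip":0},{"twist":[0.04,0,-0.13],"linear":[-0.66,2.58,1.5],"grip":0},{"twist":[0.05,0,-0.14],"linear":[-0.79,2.86,1.8],"grip":0},{"twist":[0.05,0,-0.15],"linear":[-0.88,3.04,2.0],"grip":0},{"twist":[0.05,0,-0.16],"linear":[-0.91,3.1,2.06],"grip":0}]}}

```text
time: 23.28
tcp_pos: [0.4676, 0.003, 0.1851]
tcp_rot: [-0.017, 0.983, 0.1, 0.151]
contact_force: [-0.0, -0.3, -1.8]
gripper_width: 0.0168
gripper_force: 89.3
```

Run:
```python
from balls import *
import m
w=lambda c:(c.min(1)>140)
m.rect(m.roi('top',295,355,195,255,-.002,.016,w),'tile top')
m.rect(m.roi('side',285,370,220,285,-.002,.016,lambda c:c.min(1)>110),'tile side')
for n,zz in(('wrist',.016),('side',.016)):
    S=snap(n);P=cloud(S).reshape(-1,3);c=S['pixels'].reshape(-1,3).astype(int)
    k=(c.min(1)>110)&(P[:,2]>-.002)&(P[:,2]<zz)&(abs(P[:,0]-.545)<.1)&(abs(P[:,1]-.02)<.1)
    if k.sum()>20:m.rect(P[k],'tile '+n)
s=ctrl.get_state();print(s['time'],s['contact_force'].round(1))
scoop_now((TI[0],12))
balls(('side','top'),base=UN,x=(-.21,-.06),y=.075,z=(.026,.08))
b=snap('side')['pixels'][120:240,190:350,::-1];a=snap('top')['pixels'][130:260,190:290,::-1]
cv2.imwrite('pics/m7.png',np.hstack([cv2.resize(a,(400,500),interpolation=2)[:300*5//3],np.pad(cv2.resize(b,(400,300),interpolation=2),((0,200),(0,0),(0,0)))]))
```

```text
tile top 1665 c [544.4  20.4] size [139.1 138.6] ang 4.66 zmed 9.4
tile side 1237 c [498.1  17.5] size [240.  144.7] ang 5.34 zmed 7.4
tile wrist 7223 c [557.3  20.9] size [163.2 202.4] ang 4.84 zmed 7.3
tile side 935 c [547.5  21.6] size [142.1 146.8] ang 4.52 zmed 6.9
23.3833 [ 0.1  0.2 -1.4]
lip in base mm [ 39.4  -0.8 108.7] eul zyx [-0.1   0.16  0.04]
side 24 mean [-122.2  -43.1   45.8] max [-109.8  -34.3   51.2] min [-131.   -52.3   36. ]
top 48 mean [-121.1  -44.5   48. ] max [-109.   -32.    55.8] min [-132.8  -54.7   39.9]
```

View pics/m7.png

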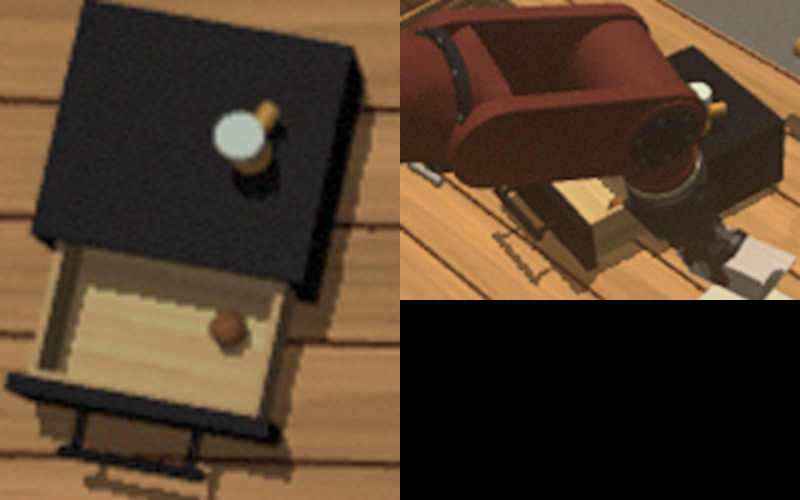

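Run:
```python
from kin import *
T=(np.array([.545,.0207,0]),12)
L=scoop_now(T)
path([lipw(T,L[0],L[2],0,y=L[1]),lipw(T,.04,.012,0)],8)
```

```text
lip in base mm [ 4.050e+01 -1.000e-01  1.113e+02] eul zyx [ 0.04 -0.08 -0.06]
call
  t [0.01, -0.01, 0.01] l [-0.03, 0.0, 0.1]
  t [0.01, -0.01, 0.01] l [-0.12, 0.0, 0.37]
  t [0.01, -0.01, 0.01] l [-0.24, 0.0, 0.74]
  t [0.01, -0.01, 0.01] l [-0.38, 0.0, 1.18]
  t [0.01, -0.01, 0.01] l [-0.53, 0.0, 1.61]
  t [0.01, -0.01, 0.01] l [-0.65, 0.0, 1.99]
  t [0.01, -0.01, 0.01] l [-0.74, 0.0, 2.26]
  t [0.01, -0.01, 0.01] l [-0.77, 0.0, 2.36]
end j [-0.23 -0.12  2.29  0.2   0.7   1.  ] marg 0.26 err 0.0000
```

Emit:
{"api": "arm_command", "payload": {"targets": [{"twist":[0.01,-0.01,0.01],"linear":[-0.03,0,0.1],"grip":0},{"twist":[0.01,-0.01,0.01],"linear":[-0.12,0,0.37],"grip":0},{"twist":[0.01,-0.01,0.01],"linear":[-0.24,0,0.74],"grip":0},{"twist":[0.01,-0.01,0.01],"linear":[-0.38,0,1.18],"grip":0},{"twist":[0.01,-0.01,0.01],"linear":[-0.53,0,1.61],"grip":0},{"twist":[0.01,-0.01,0.01],"linear":[-0.65,0,1.99],"grip":0},{"twist":[0.01,-0.01,0.01],"linear":[-0.74,0,2.26],"grip":0},{"twist":[0.01,-0.01,0.01],"linear":[-0.77,0,2.36],"grip":0}]}}

```text
time: 24.25
tcp_pos: [0.4669, 0.0056, 0.0866]
tcp_rot: [-0.018, 0.983, 0.102, 0.152]
contact_force: [-0.6, -0.0, -1.7]
gripper_width: 0.0169
gripper_force: 89.3
```

Emit:
{"api": "arm_command", "payload": {"targets": [{"twist":[0,0,0],"linear":[0,0,0],"grip":0},{"twist":[0,0,0],"linear":[0,0,0],"grip":0}]}}

```text
time: 24.42
tcp_pos: [0.469, 0.0049, 0.0891]
tcp_rot: [-0.018, 0.983, 0.101, 0.154]
contact_force: [1.2, 0.2, -1.6]
gripper_width: 0.0164
gripper_force: 89.3
```

Run:
```python
from seen import *
T=(np.array([.545,.0207,0]),12)
print(ctrl.get_state()['contact_force'].round(1))
L=scoop_now(T)
seen(('wrist','side'),p=(.545,.0207,np.radians(12),.012))
S=snap('wrist');P=cloud(S).reshape(-1,3);c=S['pixels'].reshape(-1,3).astype(int)
k=(c.min(1)>110)&(P[:,2]>.003)&(P[:,2]<.014)&(abs(P[:,0]-.545)<.082)&(abs(P[:,1]-.02)<.082)
P=P[k];u=np.radians(4.7);Q=P[:,:2]@np.array([[np.cos(u),-np.sin(u)],[np.sin(u),np.cos(u)]])
print('tile extents',np.percentile(Q,[1,99],axis=0).round(4).tolist(), 'expected centre in that frame',(np.array([.545,.0207])@np.array([[np.cos(u),-np.sin(u)],[np.sin(u),np.cos(u)]])).round(4))
```

```text
[ 1.2  0.2 -1.6]
lip in base mm [39.7  0.1 11.3] eul zyx [-0.02  0.02  0.03]
x,y mm [546.2  21.6] yaw 11.81 dz mm 16.1 n 4531 med mm 1.0 p90 1.7
x,y mm [545.7  20.8] yaw 12.5 dz mm 16.7 n 184 med mm 1.06 p90 1.6
tile extents [[0.4774, -0.094], [0.6154, 0.0441]] expected centre in that frame [ 0.5449 -0.024 ]
```

Emit:
{"api": "arm_command", "payload": {"targets": [{"twist":[0,0,0],"linear":[-0.02,0.04,0.05],"grip":0},{"twist":[0,0,0],"linear":[-0.03,0.04,0.08],"grip":0},{"twist":[0,0,0],"linear":[-0.03,0.04,0.1],"grip":0},{"twist":[0,0,0],"linear":[-0.03,0.04,0.1],"grip":0}]}}

```text
time: 24.9
tcp_pos: [0.4693, 0.0031, 0.085]
tcp_rot: [-0.018, 0.983, 0.101, 0.154]
contact_force: [-0.5, 0.7, 1.4]
gripper_width: 0.0171
gripper_force: 89.5
```

Run:
```python
from seen import *
T=(np.array([.545,.0207,0]),12)
s=ctrl.get_state();print(s['contact_force'].round(1),s['moment'].round(2))
L=scoop_now(T)
seen(('wrist','side'),p=(.545,.0207,np.radians(12),.010))
```

```text
[-0.5  0.7  1.4] [-0.03  0.43  0.01]
lip in base mm [39.6 -1.8  7.2] eul zyx [-0.05  0.02  0.04]
x,y mm [546.2  19.6] yaw 11.8 dz mm 13.5 n 4413 med mm 1.01 p90 1.7
x,y mm [545.6  19.8] yaw 12.37 dz mm 10.1 n 145 med mm 1.09 p90 1.6
```

Emit:
{"api": "arm_command", "payload": {"targets": [{"twist":[0,0,0],"linear":[-0.01,0,0.03],"grip":0},{"twist":[0,0,0],"linear":[-0.01,0,0.03],"grip":0},{"twist":[0,0,0],"linear":[-0.01,0,0.03],"grip":0}], "grip_force": 20}}

```text
time: 25.25
tcp_pos: [0.4695, 0.0032, 0.085]
tcp_rot: [-0.018, 0.983, 0.102, 0.154]
contact_force: [-9.3, 1.2, 15.0]
gripper_width: 0.0166
gripper_force: 91.9
```

Emit:
{"api": "arm_command", "payload": {"targets": [{"twist":[0,0,0],"linear":[0,0,0],"grip":0.25},{"twist":[0,0,0],"linear":[0,0,0],"grip":0.35},{"twist":[0,0,0],"linear":[0,0,0],"grip":0.5},{"twist":[0,0,0],"linear":[0,0,0],"grip":1},{"twist":[0,0,0],"linear":[0,0,0],"grip":1},{"twist":[0,0,0],"linear":[0,0,0],"grip":1},{"twist":[0,0,0],"linear":[0,0,0],"grip":1},{"twist":[0,0,0],"linear":[0,0,0],"grip":1}]}}

```text
time: 25.92
tcp_pos: [0.4688, 0.0033, 0.0831]
tcp_rot: [-0.018, 0.983, 0.101, 0.153]
contact_force: [0.6, -0.2, -0.4]
gripper_width: 0.0852
gripper_force: 0.0
```

Run:
```python
from seen import *
T=(np.array([.545,.0207,0]),12)
s=ctrl.get_state();print(s['time'],s['contact_force'].round(1),s['gripper_width'])
seen(('wrist','side'),p=(.545,.0207,np.radians(12),.008))
p,r=now();rr=frame(12,25)*R.from_euler('z',np.pi)
up=p-rr.apply([0,0,.16])
go([(p-r.apply([0,0,.02]),rr),(up,rr)])
```

```text
25.9167 [ 0.6 -0.2 -0.4] 0.08522368735499694
x,y mm [547.4  20.1] yaw 11.77 dz mm 9.8 n 4720 med mm 0.99 p90 1.6
x,y mm [546.5  19.7] yaw 11.11 dz mm 10.6 n 114 med mm 1.04 p90 1.7
twist [-0.02, 1.21, -0.04] linear [0.0, 0.0, -0.5] rows>=1.0
twist [0.0, -0.0, -0.0] linear [-0.06, -0.0, -3.5] rows>=3.4
[-0.28 -0.22  2.38  0.35  0.62  0.83] err 0.0000 marg 0.17
[-0.39 -0.63  2.38  0.28  1.05  0.88] err 0.0000 marg 0.15
```

The scoop is back flat on the tile, within about 2 mm of the centre. I'll retreat along the handle and go to the drawer bar.

Emit:
{"api": "arm_command", "payload": {"targets": [{"twist":[0,0,0],"linear":[-0.06,0,-0.5],"grip":1},{"twist":[0,0,0],"linear":[-0.16,0,-1.3],"grip":1},{"twist":[0,0,0],"linear":[-0.26,0,-2.1],"grip":1},{"twist":[0,0,0],"linear":[-0.36,0,-2.9],"grip":1},{"twist":[0,0,0],"linear":[-0.41,0,-3.3],"grip":1},{"twist":[0,0,0],"linear":[-0.41,0,-3.3],"grip":0},{"twist":[0,0,0],"linear":[-0.41,0,-3.3],"grip":0},{"twist":[0,0,0],"linear":[-0.41,0,-3.3],"grip":0}]}}

```text
time: 26.68
tcp_pos: [0.4137, -0.0084, 0.2025]
tcp_rot: [-0.018, 0.983, 0.101, 0.152]
contact_force: [0.2, -0.0, -0.1]
gripper_width: 0.0515
gripper_force: 0.0
```

Run:
```python
from seen import *
seen(('side','top'),p=(.546,.020,np.radians(12),.008))
o=R.from_euler('z',UN[1],degrees=True)
A=cloud(snap('top')).reshape(-1,3);Q=(A-UN[0])@o.as_matrix()
m=(Q[:,2]>.055)&(Q[:,2]<.075)&(abs(Q[:,1])<.045)&(Q[:,0]<-.22)&(Q[:,0]>-.33);print('bar',np.percentile(Q[m,0],[5,50,95]).round(4),m.sum())
r=frame(UN[1],0)*R.from_euler('z',np.pi)
W=lambda x,z:(UN[0]+o.apply([x,0,z]),r)
go([W(-.30,.2),W(-.30,.045),W(-.265,.045)])
```

```text
x,y mm [547.2  19.8] yaw 11.69 dz mm 9.8 n 197 med mm 1.11 p90 1.7
x,y mm [545.9  20.1] yaw 13.26 dz mm 15.1 n 286 med mm 1.17 p90 5.5
bar [-0.2439 -0.2383 -0.2248] 134
twist [-0.58, -2.88, 3.42] linear [1.08, -8.19, 0.43] rows>=7.9
twist [-0.0, -0.0, 0.01] linear [-0.0, -0.0, 3.88] rows>=3.7
twist [-0.0, -0.0, -0.0] linear [0.87, -0.0, -0.0] rows>=0.8
[ 0.55 -0.01  1.92  0.    1.23  2.28] err 0.0000 marg 0.30
[ 0.55  0.22  2.01 -0.    0.91  2.28] err 0.0000 marg 0.30
[ 0.51  0.26  1.95 -0.    0.93  2.23] err 0.0000 marg 0.35
```

Emit:
{"api": "arm_command", "payload": {"targets": [{"twist":[-0.3,-1.44,1.71],"linear":[0.5,-4.0,0],"grip":0},{"twist":[-0.3,-1.44,1.71],"linear":[0.5,-4.0,0],"grip":0},{"twist":[-0.3,-1.44,1.71],"linear":[0.5,-4.0,0],"grip":0},{"twist":[-0.3,-1.44,1.71],"linear":[0.5,-4.0,0],"grip":0},{"twist":[-0.58,-2.88,3.42],"linear":[1.08,-8.19,0.43],"grip":0},{"twist":[-0.58,-2.88,3.42],"linear":[1.08,-8.19,0.43],"grip":0},{"twist":[-0.58,-2.88,3.42],"linear":[1.08,-8.19,0.43],"grip":0},{"twist":[-0.58,-2.88,3.42],"linear":[1.08,-8.19,0.43],"grip":0}]}}

```text
time: 27.5
tcp_pos: [0.3945, 0.2855, 0.2014]
tcp_rot: [0.001, 0.997, -0.078, 0.001]
contact_force: [1.2, 0.3, -0.7]
gripper_width: 0.0002
gripper_force: 0.0
```

Emit:
{"api": "arm_command", "payload": {"targets": [{"twist":[0,0,0],"linear":[0,0,0],"grip":0},{"twist":[0,0,0],"linear":[0,0,0],"grip":0},{"twist":[0,0,0],"linear":[0,0,0],"grip":0}]}}

```text
time: 27.75
tcp_pos: [0.3939, 0.2828, 0.2016]
tcp_rot: [0.002, 0.997, -0.077, 0.001]
contact_force: [-0.5, -0.2, 0.1]
gripper_width: -0.0003
gripper_force: 0.0
```

```bash
cat > dr.py <<'E'
from balls import *
o=R.from_euler('z',UN[1],degrees=True);r=frame(UN[1],0)*R.from_euler('z',np.pi)
W=lambda x,z:(UN[0]+o.apply([x,0,z]),r)
s=ctrl.get_state();print(s['time'],s['contact_force'].round(1),s['gripper_width'],'tcp in unit',(o.inv().apply(now()[0]-UN[0])*1e3).round(1))
E
python3 - <<'E'
from dr import *
go([W(-.30,.045),W(-.265,.045)])
balls(('wrist',),base=UN,x=(-.2,.1),y=.08,z=(.02,.08))
E
```

```text
27.75 [-0.5 -0.2  0.1] -0.00027752367979564675 tcp in unit [-291.6  -38.6  201.6]
twist [0.03, -0.02, 0.02] linear [-0.22, -0.98, 3.91] rows>=3.9
twist [-0.0, -0.0, -0.0] linear [0.88, 0.0, 0.0] rows>=0.8
[ 0.55  0.22  2.01 -0.    0.91  2.28] err 0.0000 marg 0.30
[ 0.51  0.26  1.95 -0.    0.93  2.23] err 0.0000 marg 0.35
wrist none
```

Emit:
{"api": "arm_command", "payload": {"targets": [{"twist":[0.03,-0.02,0.02],"linear":[-0.22,-0.98,0.5],"grip":0},{"twist":[0.03,-0.02,0.02],"linear":[-0.22,-0.98,1.3],"grip":0},{"twist":[0.03,-0.02,0.02],"linear":[-0.22,-0.98,2.1],"grip":0},{"twist":[0.03,-0.02,0.02],"linear":[-0.22,-0.98,2.9],"grip":0},{"twist":[0.03,-0.02,0.02],"linear":[-0.22,-0.98,3.6],"grip":0},{"twist":[0.03,-0.02,0.02],"linear":[-0.22,-0.98,3.91],"grip":0},{"twist":[0.03,-0.02,0.02],"linear":[-0.22,-0.98,3.91],"grip":0},{"twist":[0.03,-0.02,0.02],"linear":[-0.22,-0.98,3.91],"grip":0}]}}

```text
time: 28.47
tcp_pos: [0.3927, 0.3212, 0.0462]
tcp_rot: [-0.001, 0.997, -0.08, 0.0]
contact_force: [-0.5, -0.1, 0.9]
gripper_width: 0.0001
gripper_force: 0.0
```

Run:
```python
from dr import *
go([W(-.262,.045),W(-.162,.045)])
a=snap('wrist')['pixels'][:,:,::-1];b=snap('side')['pixels'][120:240,190:350,::-1]
cv2.imwrite('pics/m8.png',np.hstack([cv2.resize(a,(400,300)),cv2.resize(b,(400,300),interpolation=2)]))
```

```text
28.4667 [-0.5 -0.1  0.9] 5.1349923157773694e-05 tcp in unit [-298.9   -0.8   46.2]
twist [-0.01, -0.01, -0.04] linear [0.92, -0.02, 0.03] rows>=0.9
twist [-0.0, 0.0, -0.0] linear [2.5, -0.0, 0.0] rows>=2.4
[0.5  0.26 1.95 0.   0.93 2.23] err 0.0000 marg 0.35
[0.4  0.4  1.77 0.   0.98 2.13] err 0.0000 marg 0.45
```

View pics/m8.png

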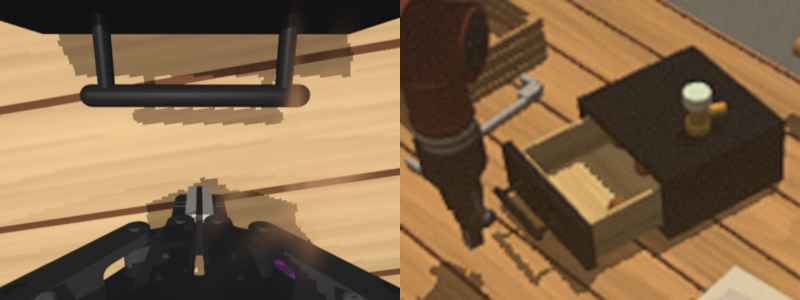

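The closed fingers at (200,205) are centred in front of the bar (82–308, row 96), so I'll push the tray shut.

Emit:
{"api": "arm_command", "payload": {"targets": [{"twist":[0,0,-0.04],"linear":[0.4,-0.01,0.01],"grip":0},{"twist":[0,0,-0.04],"linear":[0.8,-0.02,0.02],"grip":0},{"twist":[0,0,-0.04],"linear":[1.0,-0.02,0.03],"grip":0},{"twist":[0,0,-0.04],"linear":[1.2,-0.02,0.03],"grip":0},{"twist":[0,0,-0.04],"linear":[1.4,-0.02,0.03],"grip":0},{"twist":[0,0,-0.04],"linear":[1.6,-0.02,0.03],"grip":0},{"twist":[0,0,-0.04],"linear":[1.8,-0.02,0.03],"grip":0},{"twist":[0,0,-0.04],"linear":[2.0,-0.02,0.03],"grip":0}]}}

```text
time: 29.23
tcp_pos: [0.4723, 0.3111, 0.0458]
tcp_rot: [-0.001, 0.997, -0.077, 0.001]
contact_force: [-0.3, 0.6, 1.2]
gripper_width: -0.0001
gripper_force: 0.7
```

Emit:
{"api": "arm_command", "payload": {"targets": [{"twist":[0,0,0],"linear":[0.2,0,0],"grip":0},{"twist":[0,0,0],"linear":[0.4,0,0],"grip":0},{"twist":[0,0,0],"linear":[0.6,0,0],"grip":0},{"twist":[0,0,0],"linear":[0.8,0,0],"grip":0},{"twist":[0,0,0],"linear":[1.0,0,0],"grip":0},{"twist":[0,0,0],"linear":[1.2,0,0],"grip":0},{"twist":[0,0,0],"linear":[1.35,0,0],"grip":0},{"twist":[0,0,0],"linear":[1.35,0,0],"grip":0}]}}

```text
time: 29.9
tcp_pos: [0.5273, 0.3028, 0.0461]
tcp_rot: [-0.002, 0.997, -0.077, 0.002]
contact_force: [0.8, 0.8, -0.4]
gripper_width: -0.0001
gripper_force: 0.0
```

Run:
```python
from dr import *
A=cloud(snap('top')).reshape(-1,3);Q=(A-UN[0])@o.as_matrix()
m=(Q[:,2]>.055)&(Q[:,2]<.075)&(abs(Q[:,1])<.045)&(Q[:,0]<-.115)&(Q[:,0]>-.33);print('bar',np.percentile(Q[m,0],[5,50,95]).round(4),m.sum())
go([W(-.151,.045)])
```

```text
29.9 [ 0.8  0.8 -0.4] -7.576269765968784e-05 tcp in unit [-163.     2.    46.1]
bar [-0.1462 -0.1377 -0.1178] 31
twist [-0.03, -0.04, 0.02] linear [0.32, 0.05, 0.03] rows>=0.3
[0.39 0.41 1.75 0.   0.98 2.12] err 0.0000 marg 0.46
```

Emit:
{"api": "arm_command", "payload": {"targets": [{"twist":[0,0,0],"linear":[0.1,0,0],"grip":0},{"twist":[0,0,0],"linear":[0.2,0,0],"grip":0},{"twist":[0,0,0],"linear":[0.28,0,0],"grip":0},{"twist":[0,0,0],"linear":[0.34,0,0],"grip":0},{"twist":[0,0,0],"linear":[0.34,0,0],"grip":0},{"twist":[0,0,0],"linear":[0.34,0,0],"grip":0}]}}

```text
time: 30.45
tcp_pos: [0.5392, 0.3009, 0.0461]
tcp_rot: [-0.001, 0.997, -0.077, 0.002]
contact_force: [0.6, -0.1, 0.9]
gripper_width: 0.0001
gripper_force: 0.0
```

Run:
```python
from dr import *
A=cloud(snap('top')).reshape(-1,3);Q=(A-UN[0])@o.as_matrix()
m=(Q[:,2]>.055)&(Q[:,2]<.075)&(abs(Q[:,1])<.045)&(Q[:,0]<-.115)&(Q[:,0]>-.33);print('bar',np.percentile(Q[m,0],[5,50,95]).round(4),m.sum())
```

```text
30.45 [ 0.6 -0.1  0.9] 6.202786797645988e-05 tcp in unit [-150.9    2.    46.1]
bar [-0.135  -0.1275 -0.1167] 17
```

Emit:
{"api": "arm_command", "payload": {"targets": [{"twist":[0,0,0],"linear":[0.05,0,0],"grip":0},{"twist":[0,0,0],"linear":[0.1,0,0],"grip":0},{"twist":[0,0,0],"linear":[0.1,0,0],"grip":0},{"twist":[0,0,0],"linear":[0.1,0,0],"grip":0}]}}

```text
time: 30.83
tcp_pos: [0.541, 0.3006, 0.046]
tcp_rot: [-0.001, 0.997, -0.077, -0.001]
contact_force: [-5.1, 0.6, 3.9]
gripper_width: -0.0002
gripper_force: 2.6
```

Run:
```python
from dr import *
```

```text
30.8333 [-5.1  0.6  3.9] -0.00016296564928393662 tcp in unit [-149.1    2.    46. ]
```

Emit:
{"api": "arm_command", "payload": {"targets": [{"twist":[0,0,0],"linear":[0.05,0,0],"grip":0},{"twist":[0,0,0],"linear":[0.08,0,0],"grip":0},{"twist":[0,0,0],"linear":[0.08,0,0],"grip":0}]}}

```text
time: 31.08
tcp_pos: [0.5411, 0.3006, 0.046]
tcp_rot: [-0.001, 0.997, -0.077, -0.004]
contact_force: [-12.2, 2.0, 10.4]
gripper_width: 0.0002
gripper_force: 6.3
```

Emit:
{"api": "arm_command", "payload": {"targets": [{"twist":[0,0,0],"linear":[-0.3,0,0],"grip":0},{"twist":[0,0,0],"linear":[-0.8,0,0],"grip":0},{"twist":[0,0,0],"linear":[-1.3,0,-0.3],"grip":0},{"twist":[0,0,0],"linear":[-1.5,0,-1.0],"grip":0},{"twist":[0,0,0],"linear":[-1.6,0,-2.0],"grip":0},{"twist":[0,0,0],"linear":[-1.7,0,-3.0],"grip":0},{"twist":[0,0,0],"linear":[-1.8,0,-4.0],"grip":0},{"twist":[0,0,0],"linear":[-1.8,0,-4.0],"grip":0}]}}

```text
time: 31.75
tcp_pos: [0.4794, 0.3134, 0.2166]
tcp_rot: [-0.006, 0.997, -0.077, 0.01]
contact_force: [1.8, 0.9, 1.0]
gripper_width: 0.0001
gripper_force: 0.0
```

Run:
```python
from dr import *
for n in('top','side','wrist'):
    A=cloud(snap(n)).reshape(-1,3);Q=(A-UN[0])@o.as_matrix()
    m=(Q[:,2]>.055)&(Q[:,2]<.075)&(abs(Q[:,1])<.045)&(Q[:,0]<-.115)&(Q[:,0]>-.2)
    k=(Q[:,2]>.083)&(Q[:,2]<.092)&(abs(Q[:,1])<.085)&(Q[:,0]<-.09)&(Q[:,0]>-.2)
    print(n,'bar',np.percentile(Q[m,0],[5,50,95]).round(4) if m.sum()>5 else '',m.sum(),'panel',np.percentile(Q[k,0],[5,50,95]).round(4) if k.sum()>5 else '',k.sum())
seen(('side','top'),p=(.546,.020,np.radians(12),.008))
snap('top','t9.png')
```

```text
31.75 [1.8 0.9 1. ] 0.0001459888438302674 tcp in unit [-211.9    5.   216.6]
top bar [-0.1415 -0.1356 -0.1201] 138 panel [-0.1013 -0.0963 -0.0908] 202
side bar [-0.1396 -0.134  -0.1179] 97 panel [-0.0998 -0.0956 -0.0906] 108
wrist bar [-0.1383 -0.1326 -0.1192] 2736 panel [-0.0982 -0.0944 -0.0904] 4754
x,y mm [546.9  19.8] yaw 11.64 dz mm 10.7 n 201 med mm 1.14 p90 1.7
x,y mm [545.8  21.4] yaw 11.88 dz mm 15.1 n 302 med mm 1.17 p90 4.7
```

View pics/t9.png

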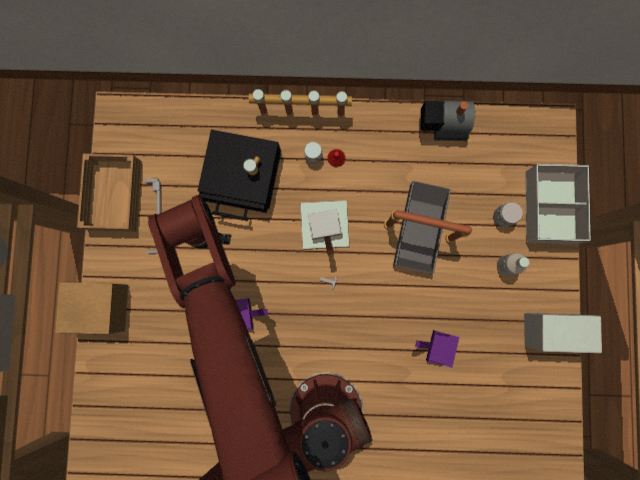

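The tray is shut (panel front at −100 mm), the trough is empty, the scoop is mid-tile at (325,222), and nothing else has moved.

```bash
python3 -c "
from station import ctrl
print(ctrl.hand_in())"
```

```text
the job is handed in; nothing more can be done
None
```

I handed the job in at about 32 s: all four cedar balls were scooped from the trough and tipped into the tray, the scoop is back flat on the tile (within about 2 mm of its middle), and the tray is fully shut; I saw at most two balls in the tray at once before shutting it, with the other two out of view under the shell.

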